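# Tighten a ratchet-handled clamp on the garage bench

### The job

The bored aluminium block stands loose between the jaws of the bench clamp, and the clamp's ratchet is set to open. Flip the direction lever on top of the ratchet head over to its other side, then swing the handle back and forth until the jaws hold the block firmly upright between them with the sprung jaw plate clearly pushed in, and let go of the handle. Do not tip over the oil bottle.

Things in the scene. Friction and masses are not known exactly. Their poses are not given: they have to be found in the camera images.
- clamp: Ratchet clamp screwed to the bench: steel base plate 100 mm (x) by 255 mm (y, from -50 to +205), 12 mm thick. Origin: on the bench under the ratchet's vertical axis, the centre of its round steel head (68 mm diameter, 50 to 72 mm above the bench, hexagon on top to 85 mm). +y runs from the head to the jaws. The handle sticks out level on the -x side, to 203 mm from the axis.
- handle (a joint): Ratchet handle's angle (rad) about the vertical axis. 0: it points along the clamp's -x. Positive: counter-clockwise from above, its end going to the clamp's -y, away from the jaws. Stops at -0.6 and +0.6, so several strokes are needed. Friction: about 3 N at the grip idle, 5 N driving, far more once the sprung plate is fully in. Stays where left.
- grip (a point): Middle of the black rubber grip, a level round bar of 26 mm diameter, straight part 65 mm long with rounded ends; this point is on its axis, 155 mm from the ratchet's turning axis and 61 mm above the bench. Its x axis points outward along the handle, z up.
- selector (a joint): Direction lever's angle (rad) relative to the handle, positive counter-clockwise from above, -0.45 to +0.45; starts near -0.45 (tip to the jaws' side); stays where left. The ratchet drives on strokes towards the side its tip leans to and clicks freely back (24 teeth, up to 0.26 rad idle before it bites). At +0.45 positive handle strokes close the jaws; at -0.45 negative strokes open them.
- selector_tip (a point): Outer end of the direction lever, half-way up its blade: upright dark steel, 8 mm wide, 18 mm high (76 to 94 mm above the bench), lying over the handle. It turns on a vertical pin 40 mm out from the ratchet's axis along the handle, and runs 34 mm outward from the pin, 8 mm inward. x axis: outward along the blade. About 3 to 4 N at the tip moves it.
- jaw (a joint): Travel (m) of the moving jaw along the clamp's +y from where it starts (0); positive closes. It moves 6 mm per radian that the ratchet drives it, stays where it is left, and is too stiff to push directly.
- pad (a joint): How far (m) the sprung steel plate on the moving jaw is pushed back into the jaw: 0 when it touches nothing, 0.006 at its stop. It begins to give at 3.5 N and takes 3.5 N more per mm.
- pad_face (a point): Centre of the front of the moving jaw's sprung plate (70 mm wide, 40 mm high), 36 mm above the bench; it faces the clamp's +y.
- tail_face (a point): Point at the middle of the fixed tail jaw's face, 37 mm above the bench, facing the clamp's -y; the tail jaw is a grey block 76 mm wide, 22 mm thick and 50 mm high, fixed to the base.
- block_center (a point): Centre of the loose aluminium bearing block that is to be clamped: 56 mm wide (x) by 50 mm long (y, the direction in which it is clamped), 55 mm high with a rounded top and a dark bore; 0.35 kg; this point is 25 mm above its underside. It stands on the clamp's base, a few mm from either jaw.
- oil_mid (a point): Middle (95 mm up) of a grey oil bottle with a black cap, 72 mm in diameter, 190 mm high, standing on the bench.

How it is judged:
By the outcome, as a careful person would: the job done as asked, in the order asked, and still so for the second after the job is handed in, with the robot touching nothing.
It also fails if it takes over 72 s, if anything falls off the work surface, if the arm or the gripper's body presses on something with over 40 N, if the wrist force passes 120 N, or if a joint passes its speed limit or range.

### The arm

A 6-joint arm with a two-finger parallel gripper is mounted at the origin on the work surface. World frame = base frame: x ahead of the robot, y to its left, z up, the work surface at z = 0. Lengths are in m, angles in rad, forces in N, time in s.
With the tool pointing down it reaches from about 0.425 to 0.95 m from the base axis. Payload 14.7 kg.
Tool frame: the origin (TCP) lies on the centre line of the jaws, within the pads' length; the fingertips stand 14 mm ahead of it and the grasp point (between the pads) lies 5 mm behind it; z points along the fingers, y is the line along which they close (so a half turn about z gives the same grasp; the last joint's range is limited). The gripper opens to 85 mm and grips with 20 to 120 N. Pads are 22 mm wide; open, the fingers measure 114 mm over their backs; the gripper's body (76 mm by 85 mm) begins 54 mm behind the grasp point. The pads swing forward as they close: fully open they stand 13 mm farther back than shut.
Start: joints at [-1.178, 0.48, 1.596, -0, 1.065, -0.047], TCP at [0.277, -0.588, 0.245] pointing down, gripper open.
Joint ranges: [-2.75, 2.75], [-0.82, 2.05], [0.23, 2.67], [-1.56, 4.7], [0.09, 2.69], [-2.92, 2.92]. Speed limits (rad/s): [1.89, 1.89, 2.39, 3.01, 3.01, 3.01].

### API

Orientations are given as a unit quaternion [w, x, y, z].
In Python, from rig import ctrl gives the robot as it stands.
- The arm moves only by the tool send_rows, never from a script. Its argument "targets" is a list of rows, each a list of 4 numbers: the shift along the tool's x, y, z in mm, then the turn about the tool's z in rad. A call has 1 to 5 rows; each row is the pose to reach, as a shift and turn from the pose commanded when the call began, along the tool's axes at that moment; what a row does not reach only later rows make up. A row lasts 1/12 s, in which the tool goes at most 41.7 mm and 7.16 degrees, less where a joint would pass 70% of its speed; a pose out of reach is approached as far as the arm can. A call with a gripper value outside its range is refused whole. "hand" is the gripper's target within -1 to 1 (fully open at 1, half-way at 0, shut at -1), set as the call begins (left out, the last holds). The fingers move at their own pace and stop on an object; "force" is the grip in N (left out, the last holds). Time passes only in rows, so rows that repeat a pose let the fingers close. It gives the time, the measured TCP pose, the force, the opening and the grip force at its end, in the units of the state.
- ctrl.observe(): the state, without advancing time (a new reading comes with each control period).
- ctrl.grab_frame(name): name is "scene" or "top" or "wrist"; returns a dict with "pixels" (420x560x3 uint8, red, green, blue), "intrinsics" (3x3 intrinsics, pixels), "world_to_cam" (4x4, takes a point from world to camera coordinates). Camera axes: x right, y down, z forward; pixel columns grow to the right and rows downward; lengths in m; the calibration is good to about 2 mm. A picture is of the moment at which its call begins. There is no depth.
- ctrl.close_job(): hands the job in; it is judged then, once.
Trained networks look in a picture, given as the dict that the camera call returned (one of the last four; its "shot" number tells which), for a name from the list of things; names that differ only in an ending like _2 or _b are one class to them, and where a whole thing is asked for, a point or a joint stands for the part that bears it (a point fixed in the world has none). Each returns a list of dicts, best first, with "conf" (0 to 1); they miss things now and then, are a little off and sometimes report something else, mostly with a low value. They report only what shows in the picture. A call takes as long as a camera call.
- ctrl.spot_in(picture, name): "point" ([x, y, z] in m, in world coordinates, good to about 4 mm: the middle of the surface that is visible of it).
- ctrl.outline_of(picture, name): "region" (420x560 bool, what is visible of it).
The state is a dict: "t": time; "qpos": joint angles; "joint_velocities": joint speeds; "joint_efforts": joint torques, N m; "ee_pos": TCP position; "eef_rot": TCP orientation; "force": force on the tool from outside, world axes, zero at the start; "moment": the same for the moment, N m; "width": finger opening in m; "grip_force": force on a finger pad.
Only numpy, scipy, OpenCV 4.12 (cv2) and the standard library are available. Lean on these libraries where they do the work, as an engineer would, in place of code of your own. Each camera call takes 0.05 s, during which the arm holds its last target. There are 200 camera calls.

## Working session

There is one attempt and no reset: what is moved stays moved. The work goes in short steps, Python scripts to look and compute and a tool call to move; the robot and the scene stay as the last step left them, time stands still between calls to the robot, and variables do not carry over. Pictures are saved under pics/ and viewed, at most 10 in all, crops included, and the job is handed in when it is done.

Besides the shell and the picture viewer there is one more tool, called after "Request:" by a JSON object that holds its "name" and its "arguments". send_rows: Moves the arm, as the interface text tells. Its arguments: {"type":"object","properties":{"targets":{"type":"array","items":{"type":"array","items":{"type":"number"}}},"hand":{"type":"number"},"force":{"type":"number"}},"required":["targets"]}

```bash
mkdir -p pics; ls; cat > h.py <<'E'
from rig import ctrl
import numpy as np, cv2
def save(p,n): cv2.imwrite('pics/'+n+'.png',p['pixels'][:,:,::-1])
def proj(p,X):
    c=p['world_to_cam']@np.append(X,1); u=p['intrinsics']@c[:3]; return u[:2]/u[2]
def ray(p,uv,z):
    M=p['world_to_cam'];R=M[:3,:3];t=M[:3,3];o=-R.T@t
    d=R.T@np.linalg.inv(p['intrinsics'])@np.array([uv[0],uv[1],1]); return o+d*(z-o[2])/d[2]
E
python3 - <<'E'
from h import *
s=ctrl.observe()
print({k:np.round(v,3).tolist() for k,v in s.items() if k in('t','ee_pos','eef_rot','width','force')})
for c in('scene','top'):
    p=ctrl.grab_frame(c); save(p,c+'0')
    for n in('clamp','grip','selector_tip','pad_face','tail_face','block_center','oil_mid'):
        r=ctrl.spot_in(p,n)
        print(c,n,[(np.round(q['point'],3).tolist(),round(q['conf'],2),np.round(proj(p,q['point'])).tolist()) for q in r[:2]])
E
```

```text
pics
{'t': 0.0, 'ee_pos': [0.277, -0.588, 0.245], 'eef_rot': [-0.001, 0.976, 0.218, -0.0], 'force': [-0.81, -0.654, -0.94], 'width': 0.085}
scene clamp [([0.659, -0.104, 0.045], 0.97, [151.0, 248.0])]
scene grip [([0.599, -0.124, 0.071], 0.78, [157.0, 216.0])]
scene selector_tip [([0.589, -0.131, 0.087], 0.7, [155.0, 206.0]), ([0.657, -0.107, 0.047], 0.64, [150.0, 246.0])]
scene pad_face [([0.667, -0.067, 0.046], 0.66, [166.0, 254.0])]
scene tail_face [([0.675, 0.025, 0.05], 0.62, [209.0, 267.0])]
scene block_center []
scene oil_mid [([0.463, 0.326, 0.094], 0.62, [407.0, 213.0]), ([0.589, -0.133, 0.084], 0.46, [155.0, 207.0])]
top clamp [([0.616, -0.111, 0.057], 0.72, [381.0, 156.0])]
top grip [([0.584, -0.129, 0.068], 0.93, [392.0, 171.0])]
top selector_tip [([0.582, -0.131, 0.096], 0.55, [397.0, 168.0])]
top pad_face [([0.64, -0.067, 0.056], 0.58, [359.0, 145.0])]
top tail_face [([0.654, 0.015, 0.062], 0.92, [318.0, 138.0]), ([0.583, -0.126, 0.07], 0.75, [392.0, 171.0])]
top block_center [([0.64, -0.027, 0.061], 0.88, [339.0, 145.0])]
top oil_mid [([0.427, 0.306, 0.131], 0.91, [163.0, 254.0])]
```

View pics/top0.png

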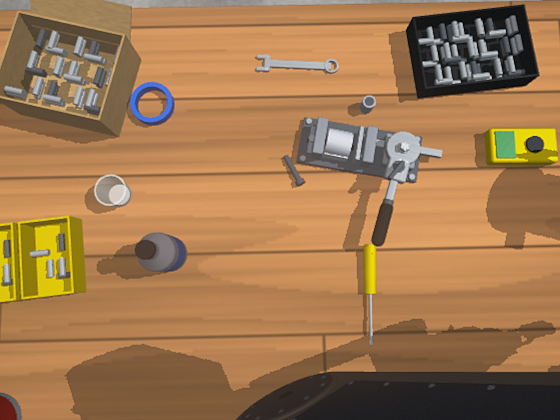

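View pics/scene0.png

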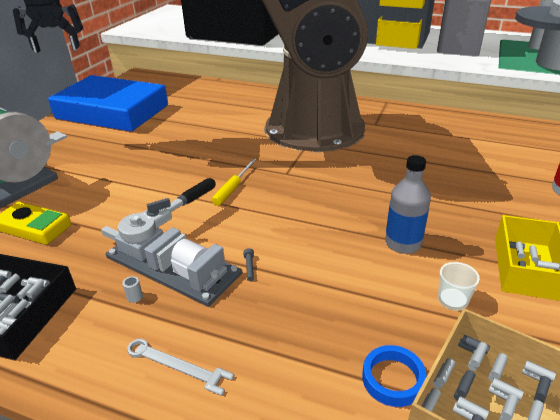

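The top view shows the ratchet head at about (404,147), the grip from (390,205) to (380,243) and the jaws to the left. The bottle at (160,253) is far away. I'll zoom in to fit the clamp pose.

```bash
python3 - <<'E'
from h import *
p=ctrl.grab_frame('top')
c=p['pixels'][105:255,280:460][:,:,::-1]
cv2.imwrite('pics/crop1.png',cv2.resize(c,None,fx=4,fy=4,interpolation=cv2.INTER_CUBIC))
for uv,z in(((404,147),.085),((390,205),.061),((380,243),.061)): print(uv,ray(p,uv,z).round(3))
M=p['world_to_cam'];print((-M[:3,:3].T@M[:3,3]).round(3))
E
```

```text
(404, 147) [ 0.626 -0.15   0.085]
(390, 205) [ 0.516 -0.122  0.061]
(380, 243) [ 0.442 -0.098  0.061]
[0.388 0.102 0.966]
```

View pics/crop1.png

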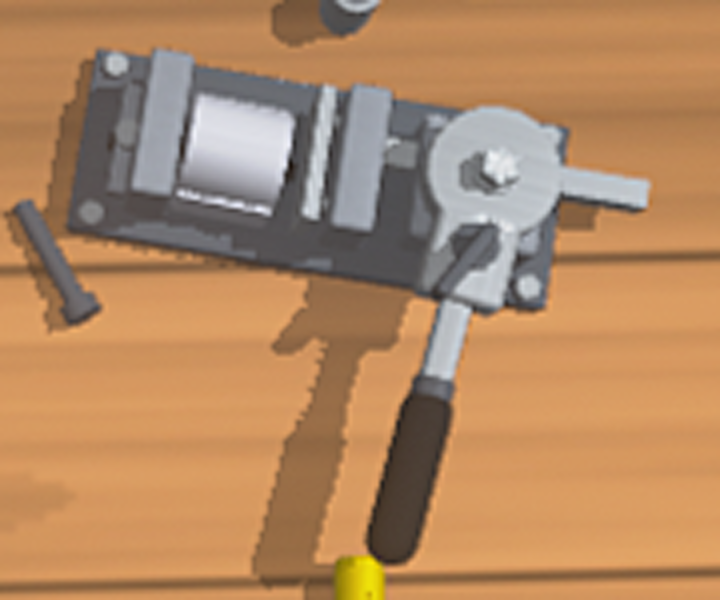

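The crop shows the base corners at (97,50), (568,127), (547,312) and (70,232), the hexagon at (498,167), the grip axis running from (433,395) to (392,545), and the lever tip at (447,290), leaning to the jaw side.

```bash
python3 - <<'E'
from h import *
p=ctrl.grab_frame('top')
f=lambda u,v,z: ray(p,(280+(u+.5)/4-.5,105+(v+.5)/4-.5),z)
C=[f(*c,.012) for c in((97,50),(568,127),(547,312),(70,232))]
L=[(.05,.205),(.05,-.05),(-.05,-.05),(-.05,.205)]
A=[];b=[]
for (x,y),c in zip(L,C): A+= [[x,-y,1,0],[y,x,0,1]]; b+=[c[0],c[1]]
s,r,_,_=np.linalg.lstsq(np.array(A),np.array(b),rcond=None)
print('yaw',np.arctan2(s[1],s[0]),'scale',np.hypot(s[0],s[1]),'org',s[2:],r)
h=f(498,167,.085);print('hex',h)
for n,u,v,z in(('g0',433,395,.061),('g1',392,545,.061),('tip',447,290,.094),('lin',495,232,.094)):
    q=f(u,v,z);print(n,q.round(4),'r',np.hypot(*(q-h)[:2]).round(4),'dir',np.arctan2(*(q-h)[1::-1]).round(3))
E
```

```text
yaw -0.1887589508326224 scale 0.9930634283896305 org [ 0.62816692 -0.15189557] [4.8655314e-06]
hex [ 0.62748692 -0.14983733  0.085     ]
g0 [ 0.5193 -0.1177  0.061 ] r 0.1128 dir 2.852
g1 [ 0.4461 -0.0936  0.061 ] r 0.1899 dir 2.841
tip [ 0.5651 -0.1192  0.094 ] r 0.0695 dir 2.685
lin [ 0.593  -0.1439  0.094 ] r 0.035 dir 2.97
```

Request:
{"name": "send_rows", "arguments": {"targets": [[32,-22,0,0.12],[64,-44,0,0.24],[96,-65,0,0.36],[128,-87,0,0.48],[160,-109,0,0.6]], "hand": -1, "force": 40}}

```text
t: 1.32
ee_pos: [0.3745, -0.4219, 0.2454]
eef_rot: [0.0, 0.997, -0.079, 0.0]
force: [0.8, 0.1, 0.2]
width: 0.0257
grip_force: 0.0
```

Request:
{"name": "send_rows", "arguments": {"targets": [[14,-36,0,0],[28,-72,0,0],[43,-108,0,0],[57,-144,0,0],[71,-180,0,0]]}}

```text
t: 1.73
ee_pos: [0.4722, -0.2547, 0.2455]
eef_rot: [0.0, 0.997, -0.076, 0.0]
force: [0.6, 0.1, -0.3]
width: 0.0001
grip_force: 0.0
```

Request:
{"name": "send_rows", "arguments": {"targets": [[14,-36,0,0.03],[28,-72,0,0.06],[43,-108,0,0.09],[57,-144,0,0.13],[71,-181,0,0.13]]}}

```text
t: 2.15
ee_pos: [0.5699, -0.0865, 0.2455]
eef_rot: [0.0, 0.99, -0.142, 0.0]
force: [1.1, -0.1, -0.5]
width: 0.0
grip_force: 0.0
```

Request:
{"name": "send_rows", "arguments": {"targets": [[0,0,30,0],[0,0,60,0],[0,0,90,0],[0,0,110,0],[0,0,110,0]]}}

```text
t: 2.57
ee_pos: [0.5669, -0.0877, 0.1316]
eef_rot: [-0.0, 0.99, -0.141, -0.003]
force: [-1.7, -0.3, -0.8]
width: -0.0
grip_force: 0.0
```

```bash
python3 - <<'E'
from h import *
s=ctrl.observe();print(s['t'],s['ee_pos'],s['eef_rot'],s['width'],s['force'])
p=ctrl.grab_frame('wrist'); save(p,'w1')
for n in('selector_tip','grip'):
    print(n,[(np.round(q['point'],3).tolist(),round(q['conf'],2),np.round(proj(p,q['point'])).tolist()) for q in ctrl.spot_in(p,n)[:2]])
print(proj(p,[.5647,-.1164,.085]),proj(p,[.5897,-.1394,.094]))
E
```

```text
2.5667 [ 0.56688345 -0.08765127  0.13160702] [-1.83946044e-04  9.90056024e-01 -1.40642762e-01 -2.94088516e-03] -6.245311983161494e-06 [-1.73008356 -0.29668906 -0.81169802]
selector_tip [([0.653, -0.033, 0.061], 0.62, [158.0, 126.0]), ([0.588, -0.135, 0.091], 0.59, [344.0, 189.0])]
grip [([0.611, -0.139, 0.073], 0.95, [337.0, 145.0])]
[321.32822656 228.78906353] [352.27158081 185.96394957]
```

View pics/w1.png

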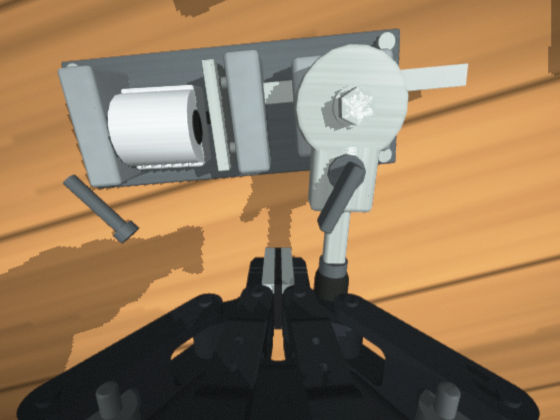

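The wrist view shows the lever from (352,165) to (327,228), leaning to the jaw side, which matches my projection. The fingers are at (278,265), on the jaw side of the lever. I'll descend next.

Request:
{"name": "send_rows", "arguments": {"targets": [[5,0,20,0],[5,0,36,0],[5,0,38,0],[5,0,38,0],[5,0,38,0]]}}

```text
t: 3.13
ee_pos: [0.5747, -0.0899, 0.0988]
eef_rot: [0.0, 0.99, -0.141, 0.001]
force: [0.2, -1.0, 0.2]
width: 0.0003
grip_force: 0.0
```

Request:
{"name": "send_rows", "arguments": {"targets": [[0,5,0,0],[0,9,0,0],[0,13,0,0],[0,17,0,0],[0,17,0,0]]}}

```text
t: 3.55
ee_pos: [0.5688, -0.1066, 0.0976]
eef_rot: [-0.0, 0.99, -0.141, -0.0]
force: [-1.4, 2.8, 2.7]
width: 0.0001
grip_force: 1.7
```

Request:
{"name": "send_rows", "arguments": {"targets": [[0,3,0,0],[0,6,0,0],[0,9,0,0],[0,12,0,0],[0,12,0,0]]}}

```text
t: 3.97
ee_pos: [0.5655, -0.1178, 0.0973]
eef_rot: [-0.0, 0.99, -0.141, -0.0]
force: [-1.6, 3.6, 1.1]
width: 0.0001
grip_force: 1.5
```

Request:
{"name": "send_rows", "arguments": {"targets": [[0,2,0,0],[0,4,0,0],[0,6,0,0],[0,6,0,0]]}}

```text
t: 4.3
ee_pos: [0.5642, -0.1234, 0.0974]
eef_rot: [-0.0, 0.99, -0.141, 0.0]
force: [-1.1, 3.9, 0.5]
width: -0.0
grip_force: 2.2
```

```bash
python3 - <<'E'
from h import *
s=ctrl.observe();print(s['t'],s['ee_pos'],s['force'])
p=ctrl.grab_frame('wrist'); save(p,'w2')
E
```

```text
4.3 [ 0.56420226 -0.12343662  0.09735019] [-1.10257999  3.85713972  0.47674889]
```

View pics/w2.png

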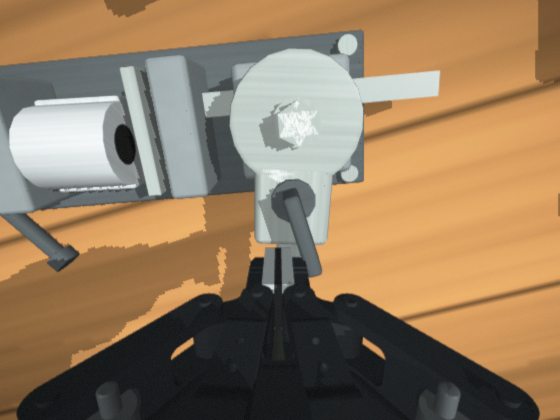

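The lever, from (292,195) to (315,272), has crossed over to about +0.25 and isn't at its stop yet. I'll push a bit more.

Request:
{"name": "send_rows", "arguments": {"targets": [[0,2,0,0],[0,4,0,0],[0,4,0,0]]}}

```text
t: 4.6
ee_pos: [0.5635, -0.1272, 0.0974]
eef_rot: [-0.0, 0.99, -0.141, 0.0]
force: [1.4, 4.8, 0.1]
width: -0.0004
grip_force: 2.3
```

Request:
{"name": "send_rows", "arguments": {"targets": [[0,1,0,0],[0,2,0,0],[0,3,0,0],[0,3,0,0]]}}

```text
t: 4.93
ee_pos: [0.5628, -0.13, 0.0974]
eef_rot: [-0.0, 0.99, -0.141, 0.0]
force: [1.3, 5.4, 0.4]
width: 0.0003
grip_force: 2.3
```

```bash
python3 - <<'E'
from h import *
s=ctrl.observe();print(s['t'],s['ee_pos'],s['force'])
p=ctrl.grab_frame('wrist'); cv2.imwrite('pics/w3.png',cv2.resize(p['pixels'][30:310,170:420,::-1],None,fx=2,fy=2))
E
```

```text
4.9333 [ 0.56278783 -0.12999826  0.09741258] [1.32595938 5.36278484 0.44475212]
```

View pics/w3.png

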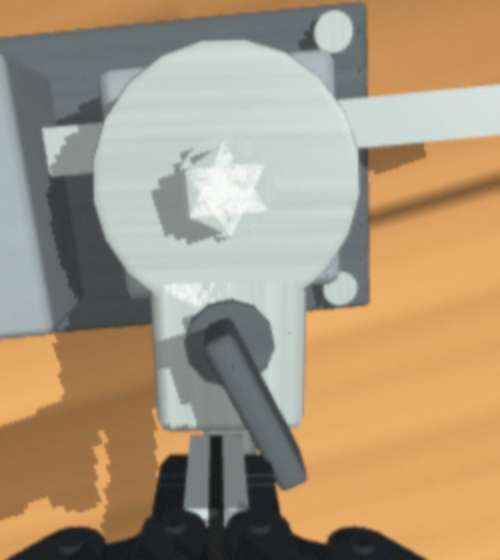

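The lever, from (222,340) to (292,480), is now at about +0.45. One small push will confirm the stop, then I'll lift.

Request:
{"name": "send_rows", "arguments": {"targets": [[0,1,0,0],[0,2,0,0],[0,2,0,0]]}}

```text
t: 5.23
ee_pos: [0.5623, -0.1319, 0.0974]
eef_rot: [-0.0, 0.99, -0.141, 0.001]
force: [1.5, 5.3, 1.0]
width: 0.0001
grip_force: 2.3
```

Request:
{"name": "send_rows", "arguments": {"targets": [[0,1,0,0],[0,2,0,0],[0,2,0,0]]}}

```text
t: 5.48
ee_pos: [0.5616, -0.1339, 0.0974]
eef_rot: [-0.0, 0.99, -0.141, 0.0]
force: [0.7, 5.0, 0.8]
width: 0.0002
grip_force: 2.3
```

Request:
{"name": "send_rows", "arguments": {"targets": [[0,-6,0,0],[0,-8,-20,0],[-20,-8,-55,0],[-50,-8,-55,0],[-70,-8,-55,0]], "hand": 0.2}}

```text
t: 5.9
ee_pos: [0.4955, -0.1063, 0.1537]
eef_rot: [0.0, 0.99, -0.141, 0.001]
force: [0.5, 0.5, -0.6]
width: 0.0514
grip_force: 0.0
```

Request:
{"name": "send_rows", "arguments": {"targets": [[-10,0,0,0],[-10,0,0,0],[-10,0,0,0]]}}

```text
t: 6.15
ee_pos: [0.4874, -0.104, 0.1525]
eef_rot: [0.0, 0.99, -0.141, 0.001]
force: [0.6, -0.4, 0.1]
width: 0.0514
grip_force: 0.0
```

```bash
python3 - <<'E'
from h import *
s=ctrl.observe();print(s['t'],s['ee_pos'],s['eef_rot'],s['width'],s['force'])
p=ctrl.grab_frame('wrist')
q=ctrl.grab_frame('top')
cv2.imwrite('pics/w4.png',np.hstack([p['pixels'][:,:400,::-1],cv2.resize(q['pixels'][105:255,340:460],None,fx=2.8,fy=2.8)[:,:,::-1]]))
E
```

```text
6.15 [ 0.48736157 -0.10404938  0.15249735] [ 1.27811730e-04  9.90041229e-01 -1.40776727e-01  5.11971692e-04] 0.05136270654355109 [ 0.62166495 -0.39599171  0.13918717]
```

View pics/w4.png

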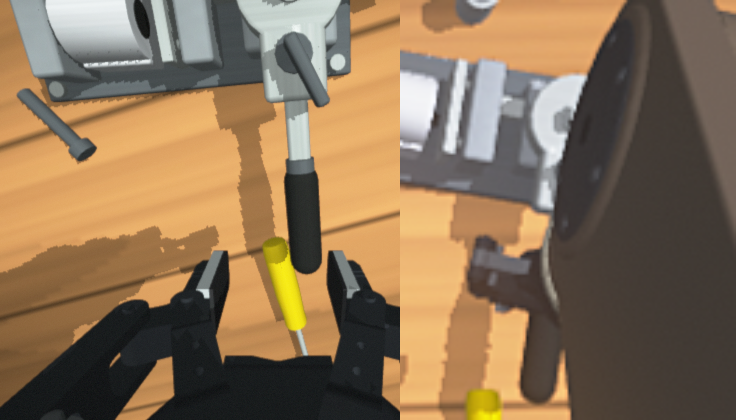

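The lever is now at about +0.45 relative to the handle: the lever runs (292,48) to (322,102), and the grip (302,172) to (306,262) sits between the fingers. Next, the grip pose in tool coordinates.

```bash
python3 - <<'E'
from h import *
p=ctrl.grab_frame('wrist')
O=np.array([.628,-.151])
for uv in((297,125),(302,175),(305,258)):
    q=ray(p,uv,.061);d=q[:2]-O;print(q.round(4),np.hypot(*d).round(4),'a',(np.arctan2(d[1],d[0])-2.953).round(3))
r=ctrl.outline_of(p,'grip')
if r:
    m=r[0]['region'].astype(np.uint8);x,y,w,h=cv2.boundingRect(m);print(x,y,w,h,r[0]['conf'])
E
```

```text
[ 0.5488 -0.1369  0.061 ] 0.0805 a 0.012
[ 0.5127 -0.131   0.061 ] 0.117 a 0.017
[ 0.4448 -0.1156  0.061 ] 0.1866 a -0.002
236 0 106 275 0.55
```

Request:
{"name": "send_rows", "arguments": {"targets": [[-6,21,20,-0.1],[-6,21,50,-0.1],[-6,21,80,-0.1],[-6,21,98,-0.1],[-6,21,98,-0.1]]}}

```text
t: 6.77
ee_pos: [0.4735, -0.1221, 0.0511]
eef_rot: [-0.001, 0.996, -0.091, -0.002]
force: [-1.7, 1.2, -0.6]
width: 0.0513
grip_force: 0.0
```

Request:
{"name": "send_rows", "arguments": {"targets": [[0,0,0,0],[0,0,0,0],[0,0,0,0],[0,0,0,0]], "hand": -0.29, "force": 20}}

```text
t: 7.1
ee_pos: [0.4758, -0.1226, 0.0555]
eef_rot: [0.0, 0.996, -0.091, 0.001]
force: [-0.9, 0.5, 0.3]
width: 0.0302
grip_force: 0.0
```

Caged with no contact force. First closing stroke.

Request:
{"name": "send_rows", "arguments": {"targets": [[1,17.6,0,-0.114],[4,35,0,-0.228],[9,52,0,-0.342],[15.9,68.3,0,-0.456],[24.4,83.6,0,-0.57]]}}

```text
t: 7.52
ee_pos: [0.4834, -0.2095, 0.0552]
eef_rot: [-0.0, 0.981, 0.195, -0.0]
force: [0.2, 4.8, 2.0]
width: 0.0304
grip_force: 2.1
```

```bash
python3 - <<'E'
from h import *
s=ctrl.observe();print(s['t'],s['ee_pos'],s['eef_rot'],s['width'],s['force'])
p=ctrl.grab_frame('wrist'); q=ctrl.grab_frame('scene')
cv2.imwrite('pics/w5.png',np.hstack([p['pixels'][:,:,::-1][:400,:440],cv2.resize(q['pixels'][185:305,100:250][:,:,::-1],(360,400))[:,:,:]]))
E
```

```text
7.5167 [ 0.48340672 -0.20953083  0.05522667] [-1.19279186e-04  9.80759543e-01  1.95219629e-01 -2.17849308e-05] 0.03040511879452536 [0.18736763 4.80768575 1.97841163]
```

View pics/w5.png

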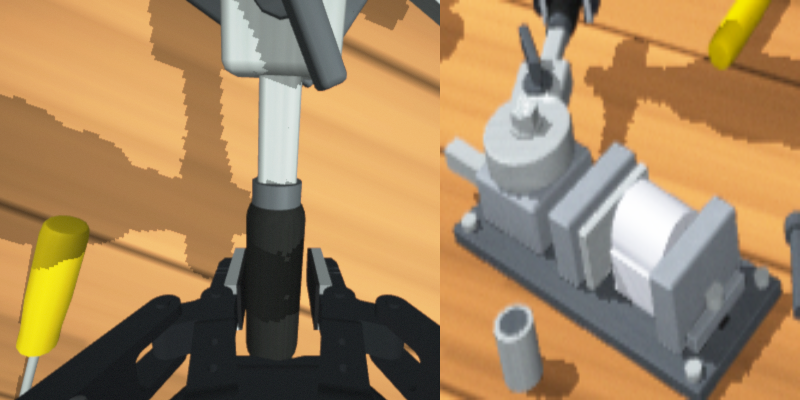

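The handle is in the cage at about +0.57 with the lever still flipped. The jaw has advanced but the block is still loose. Next, a return stroke and a second closing stroke.

Request:
{"name": "send_rows", "arguments": {"targets": [[1,-17.6,0,0.114],[4,-35,0,0.228],[9,-52,0,0.342],[15.9,-68.3,0,0.456],[24.4,-83.6,0,0.57]]}}

```text
t: 8.03
ee_pos: [0.4747, -0.1212, 0.055]
eef_rot: [0.0, 0.995, -0.097, 0.001]
force: [1.9, -3.6, -0.4]
width: 0.0301
grip_force: 1.3
```

Request:
{"name": "send_rows", "arguments": {"targets": [[1,-17.6,0,0.114],[4,-35,0,0.228],[9,-52,0,0.342],[15.9,-68.3,0,0.456],[24.4,-83.6,0,0.57]]}}

```text
t: 8.45
ee_pos: [0.5136, -0.043, 0.0549]
eef_rot: [0.0, 0.928, -0.372, 0.0]
force: [0.2, -3.2, -0.8]
width: 0.03
grip_force: 1.3
```

Request:
{"name": "send_rows", "arguments": {"targets": [[1,17.6,0,-0.114],[4,35,0,-0.228],[9,52,0,-0.342],[15.9,68.3,0,-0.456],[24.4,83.6,0,-0.57]]}}

```text
t: 8.87
ee_pos: [0.4742, -0.1218, 0.055]
eef_rot: [0.0, 0.996, -0.091, 0.001]
force: [2.9, 2.6, -0.0]
width: 0.0303
grip_force: 2.0
```

```bash
cat >> h.py <<'E'
def gaps():
    p=ctrl.grab_frame('scene'); o={}
    for n in('pad_face','tail_face','block_center','jaw','pad'):
        r=ctrl.outline_of(p,n)
        if r:
            ys,xs=np.nonzero(r[0]['region']); o[n]=(round(r[0]['conf'],2),xs.min(),xs.max(),ys.min(),ys.max(),len(xs))
    print(o); return p
E
python3 - <<'E'
from h import *
p=gaps(); cv2.imwrite('pics/s6.png',cv2.resize(p['pixels'][205:305,100:250][:,:,::-1],(750,500),interpolation=cv2.INTER_CUBIC))
E
```

```text
{'pad_face': (0.67, np.int64(159), np.int64(187), np.int64(234), np.int64(271), 351), 'tail_face': (0.96, np.int64(187), np.int64(226), np.int64(244), np.int64(290), 1242), 'block_center': (0.72, np.int64(172), np.int64(205), np.int64(239), np.int64(277), 762), 'jaw': (0.91, np.int64(102), np.int64(186), np.int64(227), np.int64(272), 1102), 'pad': (0.88, np.int64(159), np.int64(187), np.int64(234), np.int64(272), 304)}
```

View pics/s6.png

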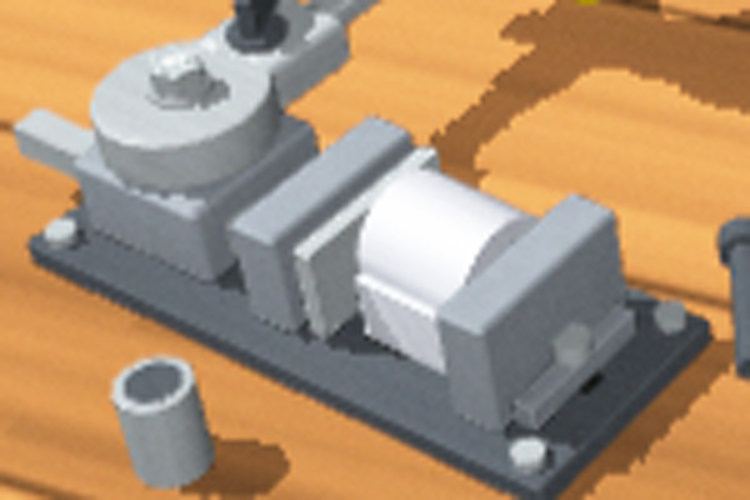

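The pad front at about (330,330) is still roughly 10 mm from the block edge at (368,335), and the block is upright. I'll keep stroking.

Request:
{"name": "send_rows", "arguments": {"targets": [[1,17.6,0,-0.114],[4,35,0,-0.228],[9,52,0,-0.342],[15.9,68.3,0,-0.456],[24.4,83.6,0,-0.57]]}}

```text
t: 9.58
ee_pos: [0.4828, -0.2083, 0.0542]
eef_rot: [-0.001, 0.981, 0.194, -0.001]
force: [-1.6, 2.0, 0.9]
width: 0.0305
grip_force: 1.4
```

Request:
{"name": "send_rows", "arguments": {"targets": [[1,-17.6,0,0.114],[4,-35,0,0.228],[9,-52,0,0.342],[15.9,-68.3,0,0.456],[24.4,-83.6,0,0.57]]}}

```text
t: 10.0
ee_pos: [0.4747, -0.121, 0.0545]
eef_rot: [0.0, 0.995, -0.096, 0.0]
force: [1.4, -3.9, 0.3]
width: 0.0304
grip_force: 2.0
```

Request:
{"name": "send_rows", "arguments": {"targets": [[1,-17.6,0,0.114],[4,-35,0,0.228],[9,-52,0,0.342],[15.9,-68.3,0,0.456],[24.4,-83.6,0,0.57]]}}

```text
t: 10.42
ee_pos: [0.5135, -0.0427, 0.0543]
eef_rot: [0.0, 0.929, -0.371, -0.0]
force: [-0.8, -5.5, 1.3]
width: 0.0302
grip_force: 2.1
```

Request:
{"name": "send_rows", "arguments": {"targets": [[1,17.6,0,-0.114],[4,35,0,-0.228],[9,52,0,-0.342],[15.9,68.3,0,-0.456],[24.4,83.6,0,-0.57]]}}

```text
t: 10.83
ee_pos: [0.474, -0.1216, 0.0544]
eef_rot: [-0.0, 0.996, -0.09, 0.0]
force: [4.4, 4.0, 0.3]
width: 0.0303
grip_force: 2.0
```

```bash
python3 - <<'E'
from h import *
p=gaps(); cv2.imwrite('pics/s7.png',cv2.resize(p['pixels'][205:305,100:250][:,:,::-1],(750,500),interpolation=cv2.INTER_CUBIC))
E
```

```text
{'pad_face': (0.47, np.int64(161), np.int64(189), np.int64(236), np.int64(273), 240), 'tail_face': (0.74, np.int64(187), np.int64(226), np.int64(244), np.int64(291), 1265), 'block_center': (0.97, np.int64(172), np.int64(205), np.int64(239), np.int64(277), 762), 'jaw': (0.59, np.int64(105), np.int64(188), np.int64(228), np.int64(272), 940), 'pad': (0.8, np.int64(160), np.int64(189), np.int64(235), np.int64(272), 244)}
```

View pics/s7.png

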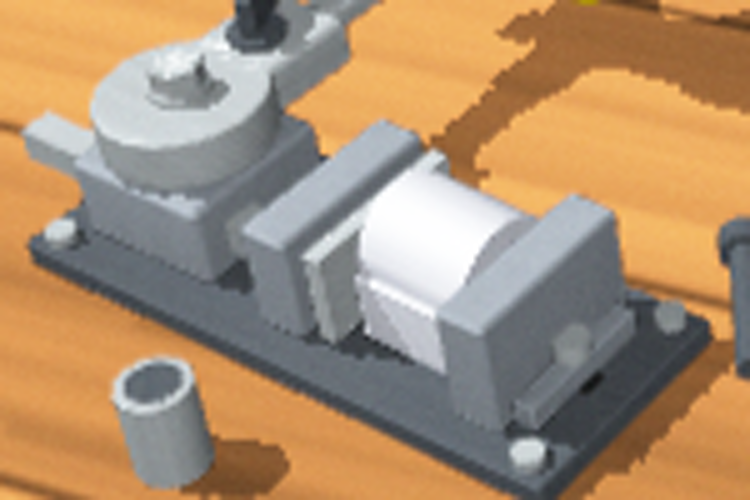

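The jaw corner moved from (232,223) to (245,228), about 6 mm, and the block hasn't moved. My picture allowance is used up, so from here I'll track jaw, pad and block shift numerically by template matching, along with force.

Request:
{"name": "send_rows", "arguments": {"targets": [[1,17.6,0,-0.114],[4,35,0,-0.228],[9,52,0,-0.342],[15.9,68.3,0,-0.456],[24.4,83.6,0,-0.57]]}}

```text
t: 11.55
ee_pos: [0.4824, -0.2082, 0.0541]
eef_rot: [-0.001, 0.981, 0.194, -0.001]
force: [-1.6, 3.1, 0.9]
width: 0.0307
grip_force: 1.4
```

```bash
cat >> h.py <<'E'
# patches (x0,y0,w,h) in 5x crop of s7
P={'jaw':(240,120,60,130),'jawfront':(245,210,60,100),'pad':(300,245,30,95),'block':(345,170,60,160),'tail':(440,190,170,200)}
def up(p): return cv2.resize(p['pixels'][205:305,100:250][:,:,::-1],(750,500),interpolation=cv2.INTER_CUBIC)
def track(a,b):
    for n,(x,y,w,h) in P.items():
        m=12 if n!='x' else 0
        best=None
        W=35
        R=cv2.matchTemplate(b[y-W:y+h+W,x-W:x+w+W],a[y:y+h,x:x+w],cv2.TM_CCOEFF_NORMED)
        _,v,_,l=cv2.minMaxLoc(R); print(n,(l[0]-W,l[1]-W),round(v,3),end='; ')
    print()
E
python3 - <<'E'
from h import *
a=cv2.imread('pics/s7.png'); z=up({'pixels':cv2.imread('pics/scene0.png')[:,:,::-1]})
track(a,z); track(a,cv2.imread('pics/s6.png'))
p=ctrl.grab_frame('scene'); cv2.imwrite('pics/s8.png',up(p)); track(a,up(p))
# px per mm of clamp y at jaw
th=-.189; f=lambda x,y,zz: proj(p,[.628+x*np.cos(th)-y*np.sin(th),-.151+x*np.sin(th)+y*np.cos(th),zz])
print((f(.03,.09,.04)-f(.03,.08,.04))*5/10,'px/mm')
E
```

```text
jaw (-16, -8) 0.822; jawfront (-19, -9) 0.976; pad (-20, -10) 0.991; block (-3, -21) 0.788; tail (0, 0) 0.997; 
jaw (-8, -4) 0.936; jawfront (-9, -4) 0.987; pad (-10, -5) 0.989; block (-3, -8) 0.926; tail (0, 0) 0.999; 
jaw (5, 2) 0.978; jawfront (6, 2) 0.99; pad (5, 2) 0.98; block (3, 2) 0.973; tail (1, 0) 0.997; 
[2.06055755 0.93167189] px/mm
```

Request:
{"name": "send_rows", "arguments": {"targets": [[1,-17.6,0,0.114],[4,-35,0,0.228],[9,-52,0,0.342],[15.9,-68.3,0,0.456],[24.4,-83.6,0,0.57]]}}

```text
t: 12.02
ee_pos: [0.4743, -0.1207, 0.0544]
eef_rot: [0.0, 0.995, -0.096, 0.0]
force: [2.3, -4.3, -0.5]
width: 0.0304
grip_force: 1.8
```

Request:
{"name": "send_rows", "arguments": {"targets": [[1,-17.6,0,0.114],[4,-35,0,0.228],[9,-52,0,0.342],[15.9,-68.3,0,0.456],[24.4,-83.6,0,0.57]]}}

```text
t: 12.43
ee_pos: [0.5131, -0.0425, 0.0543]
eef_rot: [0.0, 0.928, -0.372, -0.0]
force: [0.4, -4.7, 0.8]
width: 0.0301
grip_force: 2.1
```

Request:
{"name": "send_rows", "arguments": {"targets": [[1,17.6,0,-0.114],[4,35,0,-0.228],[9,52,0,-0.342],[15.9,68.3,0,-0.456],[24.4,83.6,0,-0.57]]}}

```text
t: 12.85
ee_pos: [0.4737, -0.1214, 0.0544]
eef_rot: [-0.0, 0.996, -0.09, 0.0]
force: [3.6, 3.0, 0.0]
width: 0.0304
grip_force: 2.0
```

```bash
python3 - <<'E'
from h import *
P['blk']=(365,270,60,70);P['blktop']=(400,170,100,40)
a=cv2.imread('pics/s7.png')
p=ctrl.grab_frame('scene'); cv2.imwrite('pics/s9.png',up(p)); track(a,cv2.imread('pics/s8.png')); track(a,up(p))
E
```

```text
jaw (5, 2) 0.978; jawfront (6, 2) 0.99; pad (5, 2) 0.98; block (3, 2) 0.973; tail (1, 0) 0.997; blk (5, 2) 0.971; blktop (2, 2) 0.93; 
jaw (10, 4) 0.963; jawfront (10, 5) 0.989; pad (10, 5) 0.988; block (7, 4) 0.97; tail (2, 0) 0.987; blk (10, 4) 0.968; blktop (5, 2) 0.974;
```

Request:
{"name": "send_rows", "arguments": {"targets": [[1,17.6,0,-0.114],[4,35,0,-0.228],[9,52,0,-0.342],[15.9,68.3,0,-0.456],[24.4,83.6,0,-0.57]]}}

```text
t: 13.32
ee_pos: [0.4821, -0.2079, 0.0541]
eef_rot: [-0.001, 0.981, 0.192, -0.001]
force: [-2.9, 1.9, 1.2]
width: 0.0302
grip_force: 1.5
```

```bash
python3 - <<'E'
from h import *
P['blk']=(365,270,60,70);P['blktop']=(400,170,100,40)
a=cv2.imread('pics/s7.png')
p=ctrl.grab_frame('scene'); cv2.imwrite('pics/s10.png',up(p)); track(a,up(p))
E
```

```text
jaw (14, 6) 0.957; jawfront (14, 6) 0.987; pad (13, 6) 0.965; block (11, 5) 0.972; tail (2, 0) 0.976; blk (11, 4) 0.97; blktop (10, 5) 0.924;
```

Request:
{"name": "send_rows", "arguments": {"targets": [[1,-17.6,0,0.114],[4,-35,0,0.228],[9,-52,0,0.342],[15.9,-68.3,0,0.456],[24.4,-83.6,0,0.57]]}}

```text
t: 13.78
ee_pos: [0.4739, -0.1204, 0.0544]
eef_rot: [0.0, 0.995, -0.098, 0.0]
force: [1.1, -2.1, 0.5]
width: 0.0305
grip_force: 1.3
```

Request:
{"name": "send_rows", "arguments": {"targets": [[1,-17.6,0,0.114],[4,-35,0,0.228],[9,-52,0,0.342],[15.9,-68.3,0,0.456],[24.4,-83.6,0,0.57]]}}

```text
t: 14.2
ee_pos: [0.5127, -0.0422, 0.0543]
eef_rot: [0.0, 0.928, -0.373, -0.0]
force: [0.6, -3.8, -0.3]
width: 0.0303
grip_force: 1.3
```

Request:
{"name": "send_rows", "arguments": {"targets": [[1,17.6,0,-0.114],[4,35,0,-0.228],[9,52,0,-0.342],[15.9,68.3,0,-0.456],[24.4,83.6,0,-0.57]]}}

```text
t: 14.62
ee_pos: [0.4733, -0.1211, 0.0544]
eef_rot: [-0.0, 0.996, -0.092, 0.0]
force: [2.9, 2.6, 0.4]
width: 0.0304
grip_force: 1.3
```

```bash
python3 - <<'E'
from h import *
P['blk']=(365,270,60,70);P['blktop']=(400,170,100,40)
a=cv2.imread('pics/s7.png')
p=ctrl.grab_frame('scene'); cv2.imwrite('pics/s11.png',up(p)); track(a,up(p))
E
```

```text
jaw (17, 8) 0.948; jawfront (16, 7) 0.965; pad (14, 6) 0.945; block (11, 5) 0.96; tail (2, 0) 0.976; blk (11, 4) 0.968; blktop (9, 4) 0.958;
```

The block has stopped against the tail jaw (shift constant at 11 px) and the pad now lags the jaw, so the pad is compressing. I'll continue in smaller steps.

Request:
{"name": "send_rows", "arguments": {"targets": [[0.5,12.4,0,-0.08],[2,24.7,0,-0.16],[4.4,36.9,0,-0.24],[9,52,0,-0.342],[9,52,0,-0.342]]}}

```text
t: 15.08
ee_pos: [0.4739, -0.1754, 0.0543]
eef_rot: [0.0, 0.997, 0.079, 0.0]
force: [1.5, 0.3, 0.8]
width: 0.0299
grip_force: 0.0
```

Request:
{"name": "send_rows", "arguments": {"targets": [[0.5,12.4,0,-0.08],[2,24.7,0,-0.16],[4,35,0,-0.228],[4,35,0,-0.228]]}}

```text
t: 15.42
ee_pos: [0.483, -0.2084, 0.0542]
eef_rot: [-0.0, 0.982, 0.19, -0.0]
force: [0.2, -0.3, -0.3]
width: 0.0305
grip_force: 0.0
```

```bash
python3 - <<'E'
from h import *
P['blk']=(365,270,60,70);P['blktop']=(400,170,100,40)
a=cv2.imread('pics/s7.png')
p=ctrl.grab_frame('scene'); cv2.imwrite('pics/s12.png',up(p)); track(a,up(p)); track(cv2.imread('pics/s10.png'),up(p))
E
```

```text
jaw (19, 9) 0.936; jawfront (18, 8) 0.946; pad (14, 6) 0.931; block (11, 5) 0.95; tail (2, 0) 0.976; blk (11, 4) 0.969; blktop (10, 5) 0.923; 
jaw (4, 1) 0.971; jawfront (5, 2) 0.984; pad (1, 0) 0.935; block (1, 0) 0.983; tail (0, 0) 0.999; blk (0, 0) 0.999; blktop (0, 0) 0.996;
```

Request:
{"name": "send_rows", "arguments": {"targets": [[1,-17.6,0,0.114],[4,-35,0,0.228],[9,-52,0,0.342],[15.9,-68.3,0,0.456],[24.4,-83.6,0,0.57]]}}

```text
t: 15.88
ee_pos: [0.4735, -0.1204, 0.0545]
eef_rot: [0.0, 0.995, -0.098, 0.001]
force: [1.4, -2.6, -0.3]
width: 0.0303
grip_force: 1.4
```

Request:
{"name": "send_rows", "arguments": {"targets": [[0.5,12.4,0,-0.08],[2,24.7,0,-0.16],[4.4,36.9,0,-0.24],[6,43,0,-0.28]]}}

```text
t: 16.22
ee_pos: [0.471, -0.1645, 0.0543]
eef_rot: [-0.0, 0.999, 0.047, -0.0]
force: [-1.9, 4.2, 1.5]
width: 0.0303
grip_force: 2.3
```

Request:
{"name": "send_rows", "arguments": {"targets": [[0.1,6.2,0,-0.04],[0.5,12.4,0,-0.08]]}}

```text
t: 16.38
ee_pos: [0.4726, -0.1763, 0.0542]
eef_rot: [-0.0, 0.996, 0.086, -0.001]
force: [-1.8, 2.5, 0.2]
width: 0.0305
grip_force: 1.3
```

Request:
{"name": "send_rows", "arguments": {"targets": [[0.1,6.2,0,-0.04],[0.5,12.4,0,-0.08]]}}

```text
t: 16.55
ee_pos: [0.4753, -0.1884, 0.0542]
eef_rot: [-0.0, 0.992, 0.125, -0.001]
force: [-3.1, 2.5, 0.9]
width: 0.0305
grip_force: 1.3
```

```bash
python3 - <<'E'
from h import *
P['blk']=(365,270,60,70);P['blktop']=(400,170,100,40)
p=ctrl.grab_frame('scene'); cv2.imwrite('pics/s13.png',up(p)); track(cv2.imread('pics/s10.png'),up(p))
# width of the jaw-pad slot along a row crossing (line profile)
for n in('s7','s10','s12','s13'):
    g=cv2.cvtColor(cv2.imread(f'pics/{n}.png'),cv2.COLOR_BGR2GRAY); print(n,g[285,255:390:3].tolist())
E
```

```text
jaw (3, 1) 0.969; jawfront (5, 2) 0.983; pad (2, 0) 0.937; block (1, 0) 0.983; tail (0, 0) 0.999; blk (0, 0) 0.999; blktop (0, 0) 0.996; 
s7 [110, 131, 130, 129, 127, 128, 129, 127, 127, 127, 128, 125, 121, 111, 102, 102, 102, 99, 124, 154, 158, 153, 152, 138, 123, 120, 122, 123, 124, 123, 123, 122, 121, 143, 170, 178, 182, 185, 218, 254, 255, 249, 242, 235, 231]
s10 [65, 62, 58, 77, 106, 122, 130, 129, 127, 127, 127, 128, 129, 129, 128, 128, 123, 113, 105, 102, 99, 115, 144, 158, 153, 155, 143, 122, 116, 124, 125, 126, 124, 124, 122, 108, 126, 176, 200, 196, 195, 206, 229, 235, 227]
s12 [64, 63, 60, 60, 68, 96, 123, 129, 131, 128, 129, 129, 128, 128, 130, 129, 128, 129, 120, 109, 102, 116, 146, 157, 151, 154, 146, 128, 119, 122, 123, 124, 122, 122, 123, 111, 129, 177, 200, 195, 194, 205, 228, 235, 227]
s13 [67, 65, 60, 57, 64, 94, 123, 130, 132, 127, 127, 127, 127, 128, 129, 130, 130, 129, 121, 111, 103, 115, 145, 155, 149, 153, 144, 123, 116, 124, 125, 124, 123, 121, 120, 109, 128, 176, 199, 195, 194, 206, 229, 236, 227]
```

Request:
{"name": "send_rows", "arguments": {"targets": [[0.1,6.2,0,-0.04],[0.5,12.4,0,-0.08]]}}

```text
t: 16.77
ee_pos: [0.4791, -0.2002, 0.0542]
eef_rot: [-0.0, 0.986, 0.165, -0.0]
force: [-3.1, 2.4, 0.2]
width: 0.0304
grip_force: 1.8
```

Request:
{"name": "send_rows", "arguments": {"targets": [[0.1,6.2,0,-0.04],[0.2,9,0,-0.06],[0.2,9,0,-0.06]]}}

```text
t: 17.02
ee_pos: [0.4825, -0.2094, 0.0542]
eef_rot: [-0.0, 0.981, 0.196, -0.0]
force: [-1.5, 1.0, -0.5]
width: 0.0303
grip_force: 1.0
```

```bash
cat >> h.py <<'E'
def slot(img):
    o=[]
    for r in range(270,306,5):
        g=cv2.cvtColor(img,cv2.COLOR_BGR2GRAY)[r,255:350].astype(float)
        k=int(np.argmax(np.diff(g[50:])>4))+50
        d=int(np.argmin(g[35:80]))+35
        L=d
        while g[L]<115 and L>0:L-=1
        R=d
        while g[R]<128 and R<94:R+=1
        o.append(R-L)
    return o
E
python3 - <<'E'
from h import *
p=ctrl.grab_frame('scene'); cv2.imwrite('pics/s14.png',up(p)); track(cv2.imread('pics/s10.png'),up(p))
for n in('s7','s8','s9','s10','s11','s12','s13','s14'): print(n,slot(cv2.imread(f'pics/{n}.png')))
print(cv2.cvtColor(up(p),cv2.COLOR_BGR2GRAY)[285,255:390:3].tolist())
E
```

```text
jaw (4, 1) 0.972; jawfront (5, 2) 0.984; pad (1, 0) 0.937; block (1, 0) 0.984; tail (0, 0) 0.999; 
s7 [14, 15, 19, 17, 15, 15, 17, 18]
s8 [16, 16, 18, 17, 15, 16, 17, 18]
s9 [17, 15, 15, 18, 19, 17, 16, 17]
s10 [15, 17, 16, 15, 15, 18, 16, 14]
s11 [12, 13, 12, 11, 11, 14, 13, 11]
s12 [12, 11, 10, 10, 10, 13, 11, 9]
s13 [10, 12, 10, 10, 11, 13, 11, 10]
s14 [11, 12, 11, 10, 11, 12, 11, 10]
[67, 64, 60, 58, 67, 96, 123, 128, 130, 128, 129, 130, 130, 129, 127, 128, 128, 127, 119, 111, 103, 115, 145, 157, 152, 153, 143, 125, 118, 122, 124, 125, 123, 123, 122, 109, 127, 175, 198, 193, 193, 206, 228, 235, 228]
```

```bash
python3 - <<'E'
from h import *
s=ctrl.observe(); print(s['ee_pos'],s['force'])
O=np.array([.628,-.151])
for c in('wrist','scene'):
    p=ctrl.grab_frame(c)
    for n in('selector','handle','grip'):
        for r in ctrl.outline_of(p,n)[:2]:
            m=r['region'].astype(np.uint8); ys,xs=np.nonzero(m)
            pts=np.c_[xs,ys].astype(np.float32)
            vx,vy,x0,y0=cv2.fitLine(pts,cv2.DIST_L2,0,.01,.01).ravel()
            t=(pts-[x0,y0])@[vx,vy]; z=.09 if n=='selector' else .061
            A,B=[ray(p,(x0+vx*k,y0+vy*k),z)[:2] for k in(t.min(),t.max())]
            d=B-A if np.hypot(*(B-O))>np.hypot(*(A-O)) else A-B
            print(c,n,round(r['conf'],2),len(xs),(xs.min(),xs.max(),ys.min(),ys.max()),A.round(3),B.round(3),'ang-2.953',round((np.arctan2(d[1],d[0])%(2*np.pi))-2.953,3))
E
```

```text
[ 0.48256727 -0.20942148  0.05418923] [-2.99984609  2.0563058  -0.22005685]
wrist selector 0.78 3623 (np.int64(258), np.int64(348), np.int64(0), np.int64(87)) [ 0.585 -0.169] [ 0.57  -0.194] ang-2.953 1.204
wrist handle 0.77 23734 (np.int64(220), np.int64(348), np.int64(0), np.int64(359)) [ 0.44  -0.224] [ 0.591 -0.169] ang-2.953 0.536
wrist grip 0.9 24100 (np.int64(220), np.int64(348), np.int64(0), np.int64(359)) [ 0.44  -0.223] [ 0.591 -0.169] ang-2.953 0.535
scene selector 0.54 134 (np.int64(135), np.int64(146), np.int64(193), np.int64(213)) [ 0.569 -0.19 ] [ 0.621 -0.139] ang-2.953 0.967
scene grip 0.68 1438 (np.int64(118), np.int64(160), np.int64(170), np.int64(242)) [ 0.674 -0.134] [ 0.442 -0.221] ang-2.953 0.545
```

Request:
{"name": "send_rows", "arguments": {"targets": [[1,-17.6,0,0.114],[4,-35,0,0.228],[9,-52,0,0.342],[15.9,-68.3,0,0.456],[24.4,-83.6,0,0.57]]}}

```text
t: 17.88
ee_pos: [0.4738, -0.1237, 0.0547]
eef_rot: [0.0, 0.996, -0.089, 0.001]
force: [2.2, -2.4, 0.3]
width: 0.03
grip_force: 1.4
```

Request:
{"name": "send_rows", "arguments": {"targets": [[1,-17.6,0,0.114],[4,-35,0,0.228],[9,-52,0,0.342],[15.9,-68.3,0,0.456],[24.4,-83.6,0,0.57]]}}

```text
t: 18.3
ee_pos: [0.5119, -0.045, 0.0546]
eef_rot: [0.0, 0.931, -0.366, 0.0]
force: [-1.5, -3.5, 1.5]
width: 0.0303
grip_force: 1.4
```

Request:
{"name": "send_rows", "arguments": {"targets": [[1.1,18.6,0,-0.12],[4.4,36.8,0,-0.24]]}}

```text
t: 18.47
ee_pos: [0.492, -0.075, 0.0547]
eef_rot: [-0.0, 0.969, -0.248, 0.002]
force: [5.0, 2.7, -0.5]
width: 0.0302
grip_force: 2.6
```

Request:
{"name": "send_rows", "arguments": {"targets": [[0.5,12.4,0,-0.08],[2,24.7,0,-0.16]]}}

```text
t: 18.63
ee_pos: [0.4805, -0.0989, 0.0547]
eef_rot: [0.0, 0.986, -0.169, 0.001]
force: [4.5, 3.8, -2.0]
width: 0.0304
grip_force: 2.0
```

Request:
{"name": "send_rows", "arguments": {"targets": [[0.5,12.4,0,-0.08],[2,24.7,0,-0.16]]}}

```text
t: 18.8
ee_pos: [0.4739, -0.123, 0.0547]
eef_rot: [0.0, 0.996, -0.089, 0.001]
force: [2.4, 2.0, 0.9]
width: 0.0303
grip_force: 1.4
```

```bash
python3 - <<'E'
from h import *
p=ctrl.grab_frame('scene'); cv2.imwrite('pics/s15.png',up(p)); track(cv2.imread('pics/s10.png'),up(p)); print(slot(up(p)))
print(cv2.cvtColor(up(p),cv2.COLOR_BGR2GRAY)[285,255:390:3].tolist())
E
```

```text
jaw (4, 2) 0.967; jawfront (6, 2) 0.982; pad (2, 0) 0.925; block (1, 0) 0.979; tail (0, 0) 0.999; 
[10, 11, 10, 9, 9, 12, 10, 9]
[65, 63, 60, 60, 66, 87, 112, 124, 131, 130, 131, 130, 128, 128, 129, 129, 129, 130, 123, 113, 103, 115, 144, 158, 153, 154, 144, 124, 116, 121, 124, 124, 121, 122, 124, 109, 126, 177, 201, 196, 196, 208, 228, 235, 228]
```

Request:
{"name": "send_rows", "arguments": {"targets": [[0.1,6.2,0,-0.04],[0.5,12.4,0,-0.08],[1.1,18.6,0,-0.12]]}}

```text
t: 19.1
ee_pos: [0.4717, -0.1409, 0.0546]
eef_rot: [0.0, 0.999, -0.032, 0.001]
force: [2.8, 4.6, 2.0]
width: 0.0304
grip_force: 2.2
```

Request:
{"name": "send_rows", "arguments": {"targets": [[0.1,6.2,0,-0.04],[0.5,12.4,0,-0.08],[1.1,18.6,0,-0.12]]}}

```text
t: 19.35
ee_pos: [0.4715, -0.1595, 0.0546]
eef_rot: [0.0, 1.0, 0.028, 0.001]
force: [0.8, 2.1, 1.4]
width: 0.0302
grip_force: 1.2
```

Request:
{"name": "send_rows", "arguments": {"targets": [[0.1,6.2,0,-0.04],[0.5,12.4,0,-0.08],[1.1,18.6,0,-0.12]]}}

```text
t: 19.6
ee_pos: [0.4735, -0.1779, 0.0545]
eef_rot: [0.0, 0.996, 0.088, 0.0]
force: [0.7, 3.8, 2.3]
width: 0.0306
grip_force: 2.0
```

Request:
{"name": "send_rows", "arguments": {"targets": [[0.1,6.2,0,-0.04],[0.5,12.4,0,-0.08],[1.1,18.6,0,-0.12]]}}

```text
t: 19.85
ee_pos: [0.4776, -0.196, 0.0545]
eef_rot: [0.0, 0.989, 0.148, 0.0]
force: [-1.6, 1.5, 1.6]
width: 0.0305
grip_force: 1.3
```

Request:
{"name": "send_rows", "arguments": {"targets": [[0.1,6.2,0,-0.04],[0.5,12.4,0,-0.08]]}}

```text
t: 20.02
ee_pos: [0.4817, -0.2077, 0.0544]
eef_rot: [0.0, 0.982, 0.187, 0.0]
force: [-1.8, 1.7, 0.7]
width: 0.0301
grip_force: 1.3
```

```bash
python3 - <<'E'
from h import *
p=ctrl.grab_frame('scene'); cv2.imwrite('pics/s16.png',up(p)); track(cv2.imread('pics/s10.png'),up(p)); print(slot(up(p)))
print(cv2.cvtColor(up(p),cv2.COLOR_BGR2GRAY)[285,255:390:3].tolist())
E
```

```text
jaw (4, 2) 0.962; jawfront (6, 2) 0.98; pad (2, 0) 0.915; block (1, 0) 0.974; tail (0, 0) 0.999; 
[11, 12, 11, 9, 8, 12, 10, 8]
[66, 65, 61, 58, 64, 80, 106, 126, 133, 128, 129, 129, 126, 127, 130, 130, 129, 127, 121, 114, 106, 117, 147, 158, 151, 154, 144, 122, 116, 124, 124, 123, 123, 123, 123, 111, 127, 174, 198, 196, 194, 205, 228, 235, 227]
```

Force alternates between 5 and 2 N with each tooth while the jaw barely moves, so the pawl is skipping. The lever is probably short of its stop. With the handle parked near its + stop, I'll push the lever fully over.

Request:
{"name": "send_rows", "arguments": {"targets": [[0,0,0,0],[0,0,-10,0],[0,0,-40,0],[0,0,-76,0],[0,0,-76,0]], "hand": 0}}

```text
t: 20.48
ee_pos: [0.4841, -0.2085, 0.1361]
eef_rot: [0.002, 0.982, 0.187, 0.003]
force: [2.5, -1.1, 0.9]
width: 0.0427
grip_force: 0.0
```

Request:
{"name": "send_rows", "arguments": {"targets": [[20,-8,0,0],[45,-17,0,0],[70,-26,0,0],[84,-28,0,0],[84,-28,0,0]], "hand": -1}}

```text
t: 20.9
ee_pos: [0.5518, -0.1492, 0.1312]
eef_rot: [0.001, 0.982, 0.188, 0.001]
force: [-1.1, -0.3, -0.8]
width: -0.0
grip_force: 0.0
```

```bash
python3 - <<'E'
from h import *
s=ctrl.observe(); print(s['ee_pos'],s['eef_rot'],s['width'],s['force'])
p=ctrl.grab_frame('wrist'); cv2.imwrite('pics/w6.png',p['pixels'][:,:,::-1])
O=np.array([.628,-.151])
for n,z in(('selector',.085),('handle',.061)):
    for r in ctrl.outline_of(p,n)[:1]:
        m=r['region'].astype(np.uint8); ys,xs=np.nonzero(m)
        rect=cv2.minAreaRect(np.c_[xs,ys].astype(np.float32)); b=cv2.boxPoints(rect)
        print(n,r['conf'],len(xs),[ray(p,c,z)[:2].round(3).tolist() for c in b])
# dark-blade pixels near lever
g=cv2.cvtColor(p['pixels'],cv2.COLOR_RGB2GRAY)
for a in(.5,.53,.56,.6):
    d=2.953+a; u=np.array([np.cos(d),np.sin(d)]); pin=O+.04*u
    for sl in(.2,.3,.4,.45,.5):
        t=[pin+l*np.array([np.cos(d+sl),np.sin(d+sl)]) for l in np.linspace(.012,.033,12)]
        v=[]
        for q in t:
            x,y=proj(p,[*q,.094]); x,y=int(round(x)),int(round(y)); v.append(int(g[y,x]) if 0<=x<560 and 0<=y<420 else -1)
        print(a,sl,v)
E
```

```text
[ 0.55176062 -0.14918158  0.13115747] [5.11284552e-04 9.82168136e-01 1.88000484e-01 1.14395174e-03] -1.1968569137312597e-05 [-1.10772916 -0.26995261 -0.83982672]
selector 0.9 1788 [[0.592, -0.149], [0.611, -0.16], [0.583, -0.206], [0.562, -0.195]]
handle 0.83 14017 [[0.499, -0.136], [0.661, -0.115], [0.672, -0.181], [0.508, -0.221]]
0.5 0.2 [137, 138, 107, 133, 197, 216, 218, 219, 218, 216, 212, 202]
0.5 0.3 [138, 137, 109, 138, 190, 200, 201, 177, 180, 182, 182, 182]
0.5 0.4 [141, 139, 122, 120, 181, 179, 179, 178, 176, 179, 181, 183]
0.5 0.45 [138, 137, 118, 127, 181, 180, 180, 177, 177, 178, 179, 181]
0.5 0.5 [121, 119, 126, 122, 176, 174, 157, 157, 156, 170, 171, 177]
0.53 0.2 [138, 139, 109, 138, 190, 211, 207, 185, 173, 170, 180, 184]
0.53 0.3 [141, 138, 109, 126, 181, 180, 177, 176, 178, 180, 181, 182]
0.53 0.4 [121, 129, 116, 165, 176, 179, 179, 178, 175, 177, 178, 181]
0.53 0.45 [69, 92, 84, 61, 71, 89, 89, 88, 117, 117, 155, 177]
0.53 0.5 [69, 65, 74, 71, 76, 70, 86, 83, 80, 82, 92, 93]
0.56 0.2 [140, 138, 109, 126, 179, 176, 177, 177, 179, 182, 182, 182]
0.56 0.3 [92, 118, 116, 165, 179, 179, 178, 176, 176, 178, 182, 181]
0.56 0.4 [77, 72, 68, 71, 70, 65, 70, 62, 70, 88, 90, 157]
0.56 0.45 [88, 93, 88, 85, 95, 95, 94, 94, 91, 90, 100, 99]
0.56 0.5 [101, 102, 99, 104, 103, 104, 105, 105, 105, 105, 107, 105]
0.6 0.2 [58, 71, 60, 172, 174, 179, 179, 176, 177, 180, 181, 181]
0.6 0.3 [88, 86, 83, 80, 77, 74, 75, 67, 87, 117, 120, 177]
0.6 0.4 [105, 104, 106, 106, 104, 104, 105, 103, 107, 104, 105, 103]
0.6 0.45 [106, 108, 108, 109, 110, 109, 109, 109, 110, 110, 111, 106]
0.6 0.5 [110, 112, 112, 112, 113, 112, 113, 113, 114, 114, 113, 109]
```

Request:
{"name": "send_rows", "arguments": {"targets": [[0,0,20,0],[0,0,34,0],[0,6,34,0],[0,12,34,0],[0,18,34,0]]}}

```text
t: 21.47
ee_pos: [0.556, -0.1686, 0.097]
eef_rot: [0.0, 0.982, 0.187, 0.0]
force: [-0.6, -0.6, 0.6]
width: 0.0003
grip_force: 0.0
```

Request:
{"name": "send_rows", "arguments": {"targets": [[0,3,0,0],[0,5,0,0],[0,5,0,0]]}}

```text
t: 21.72
ee_pos: [0.5581, -0.1728, 0.0969]
eef_rot: [0.0, 0.982, 0.187, 0.0]
force: [-0.4, -0.9, -0.4]
width: -0.0001
grip_force: 0.0
```

Request:
{"name": "send_rows", "arguments": {"targets": [[0,1,0,0],[0,2,0,0],[0,2,0,0]]}}

```text
t: 21.97
ee_pos: [0.5585, -0.1739, 0.0964]
eef_rot: [0.0, 0.982, 0.188, 0.0]
force: [-0.4, 0.5, 0.3]
width: -0.0001
grip_force: 0.0
```

Request:
{"name": "send_rows", "arguments": {"targets": [[0,1,0,0],[0,2,0,0],[0,2,0,0]]}}

```text
t: 22.22
ee_pos: [0.5588, -0.1754, 0.0962]
eef_rot: [-0.0, 0.982, 0.188, -0.0]
force: [-1.4, 4.4, 1.3]
width: -0.0001
grip_force: 2.0
```

Request:
{"name": "send_rows", "arguments": {"targets": [[0,1,0,0],[0,2,0,0],[0,2,0,0]]}}

```text
t: 22.47
ee_pos: [0.5595, -0.1772, 0.0961]
eef_rot: [-0.0, 0.982, 0.188, -0.0]
force: [-2.0, 4.3, -0.1]
width: -0.0003
grip_force: 2.3
```

Request:
{"name": "send_rows", "arguments": {"targets": [[0,1,0,0],[0,2,0,0],[0,2,0,0]]}}

```text
t: 22.72
ee_pos: [0.5601, -0.179, 0.0961]
eef_rot: [-0.001, 0.982, 0.188, -0.001]
force: [-1.8, 5.6, 0.6]
width: -0.0003
grip_force: 2.6
```

Request:
{"name": "send_rows", "arguments": {"targets": [[0,1,0,0],[0,2,0,0],[0,2,0,0]]}}

```text
t: 22.97
ee_pos: [0.5601, -0.1803, 0.0958]
eef_rot: [-0.001, 0.982, 0.188, -0.001]
force: [-4.0, 9.4, 0.7]
width: 0.0002
grip_force: 4.6
```

Request:
{"name": "send_rows", "arguments": {"targets": [[0,1,0,0],[0,2,0,0],[0,2,0,0]]}}

```text
t: 23.22
ee_pos: [0.5599, -0.1814, 0.0955]
eef_rot: [-0.002, 0.982, 0.188, -0.002]
force: [-7.9, 14.6, 2.2]
width: -0.0001
grip_force: 7.5
```

Request:
{"name": "send_rows", "arguments": {"targets": [[0,-6,0,0],[0,-12,-15,0],[-20,-10,-50,0],[-50,-8,-58,0],[-84,-3,-58,0]], "hand": 0.2}}

```text
t: 23.63
ee_pos: [0.4843, -0.2118, 0.1567]
eef_rot: [0.002, 0.982, 0.189, 0.002]
force: [0.1, -1.2, 0.1]
width: 0.0509
grip_force: 0.0
```

Request:
{"name": "send_rows", "arguments": {"targets": [[0,0,0,0],[0,0,0,0],[0,0,0,0]]}}

```text
t: 23.88
ee_pos: [0.4833, -0.2117, 0.1545]
eef_rot: [0.0, 0.982, 0.187, 0.0]
force: [1.1, -0.3, 0.6]
width: 0.0513
grip_force: 0.0
```

```bash
python3 - <<'E'
from h import *
s=ctrl.observe(); print(s['ee_pos'],s['eef_rot'],s['width'])
p=ctrl.grab_frame('wrist'); cv2.imwrite('pics/w7.png',p['pixels'][:,:,::-1])
O=np.array([.628,-.151])
for n,z in(('selector',.085),('grip',.061)):
    for r in ctrl.outline_of(p,n)[:1]:
        ys,xs=np.nonzero(r['region']); print(n,round(r['conf'],2),len(xs),xs.min(),xs.max(),ys.min(),ys.max())
        for row in(60,100,150,200,240):
            k=xs[ys==row]
            if len(k): q=ray(p,(k.mean(),row),z)[:2];d=q-O;print(row,k.min(),k.max(),q.round(3),np.hypot(*d).round(3),(np.arctan2(d[1],d[0])%6.2832-2.953).round(3))
d=s['ee_pos'][:2]-O;print('tcp',np.hypot(*d),np.arctan2(d[1],d[0])%6.2832-2.953)
E
```

```text
[ 0.4832927  -0.21169403  0.15450276] [2.36464094e-04 9.82317506e-01 1.87222193e-01 3.35228229e-04] 0.051304457592847755
selector 0.83 1908 259 309 17 95
60 274 297 [ 0.584 -0.178] 0.052 0.741
grip 0.94 11024 229 321 0 264
60 247 310 [ 0.586 -0.173] 0.048 0.668
100 269 290 [ 0.562 -0.183] 0.073 0.642
150 267 294 [ 0.53  -0.197] 0.108 0.624
200 265 297 [ 0.494 -0.211] 0.147 0.612
240 267 297 [ 0.463 -0.225] 0.181 0.608
tcp 0.15692026489485156 0.5857474733373111
```

Request:
{"name": "send_rows", "arguments": {"targets": [[0,2,30,-0.03],[0,2,65,-0.03],[0,2,100,-0.03],[0,2,100,-0.03]]}}

```text
t: 24.37
ee_pos: [0.4811, -0.2113, 0.049]
eef_rot: [-0.002, 0.979, 0.203, -0.003]
force: [-2.5, 0.6, 0.3]
width: 0.051
grip_force: 0.0
```

Request:
{"name": "send_rows", "arguments": {"targets": [[0,0,0,0],[0,0,0,0],[0,0,0,0]], "hand": -0.29}}

```text
t: 24.62
ee_pos: [0.4849, -0.2137, 0.0562]
eef_rot: [0.001, 0.979, 0.202, 0.001]
force: [0.5, -0.4, 0.4]
width: 0.0304
grip_force: 0.0
```

Request:
{"name": "send_rows", "arguments": {"targets": [[1,-17.6,0,0.114],[4,-35,0,0.228],[9,-52,0,0.342],[15.9,-68.3,0,0.456],[24.4,-83.6,0,0.57]]}}

```text
t: 25.03
ee_pos: [0.474, -0.1267, 0.0564]
eef_rot: [0.001, 0.996, -0.084, 0.002]
force: [2.4, -3.0, 1.3]
width: 0.0305
grip_force: 1.3
```

Request:
{"name": "send_rows", "arguments": {"targets": [[0.5,12.4,0,-0.08],[2,24.7,0,-0.16]]}}

```text
t: 25.2
ee_pos: [0.472, -0.1507, 0.0563]
eef_rot: [0.0, 1.0, -0.0, 0.001]
force: [0.3, 1.5, 0.3]
width: 0.0303
grip_force: 1.3
```

Request:
{"name": "send_rows", "arguments": {"targets": [[0.1,6.2,0,-0.04],[0.5,12.4,0,-0.08]]}}

```text
t: 25.37
ee_pos: [0.4724, -0.1645, 0.0563]
eef_rot: [0.001, 0.999, 0.04, 0.001]
force: [-0.5, 1.8, 1.1]
width: 0.0302
grip_force: 1.5
```

Request:
{"name": "send_rows", "arguments": {"targets": [[0.1,6.2,0,-0.04],[0.5,12.4,0,-0.08]]}}

```text
t: 25.53
ee_pos: [0.4738, -0.1767, 0.0563]
eef_rot: [0.001, 0.997, 0.08, 0.001]
force: [0.2, 4.3, 0.9]
width: 0.0303
grip_force: 2.2
```

Request:
{"name": "send_rows", "arguments": {"targets": [[0.1,6.2,0,-0.04],[0.5,12.4,0,-0.08]]}}

```text
t: 25.7
ee_pos: [0.4763, -0.1889, 0.0563]
eef_rot: [0.001, 0.993, 0.119, 0.001]
force: [0.6, 2.7, 0.2]
width: 0.0302
grip_force: 1.2
```

```bash
python3 - <<'E'
from h import *
p=ctrl.grab_frame('scene'); cv2.imwrite('pics/s17.png',up(p)); track(cv2.imread('pics/s10.png'),up(p)); print(slot(up(p)))
print(cv2.cvtColor(up(p),cv2.COLOR_BGR2GRAY)[285,255:390:3].tolist())
E
```

```text
jaw (4, 2) 0.965; jawfront (6, 2) 0.981; pad (2, 0) 0.923; block (1, 0) 0.977; tail (0, 0) 0.999; 
[11, 11, 10, 9, 9, 12, 11, 8]
[67, 65, 61, 58, 62, 80, 106, 126, 131, 126, 126, 128, 130, 129, 127, 129, 130, 129, 121, 112, 105, 118, 146, 156, 150, 152, 144, 125, 118, 122, 123, 124, 123, 123, 122, 109, 127, 177, 200, 193, 194, 206, 229, 235, 226]
```

Request:
{"name": "send_rows", "arguments": {"targets": [[0.1,6.2,0,-0.04],[0.5,12.4,0,-0.08]]}}

```text
t: 25.92
ee_pos: [0.4794, -0.2005, 0.056]
eef_rot: [0.001, 0.987, 0.158, 0.001]
force: [-0.5, 3.0, 1.6]
width: 0.0307
grip_force: 1.3
```

Request:
{"name": "send_rows", "arguments": {"targets": [[0.1,6.2,0,-0.04],[0.5,12.4,0,-0.08]]}}

```text
t: 26.08
ee_pos: [0.4837, -0.2122, 0.056]
eef_rot: [0.001, 0.98, 0.198, 0.001]
force: [-1.3, 2.9, 2.2]
width: 0.0304
grip_force: 1.8
```

```bash
python3 - <<'E'
from h import *
p=ctrl.grab_frame('scene'); cv2.imwrite('pics/s18.png',up(p)); track(cv2.imread('pics/s10.png'),up(p))
print(cv2.cvtColor(up(p),cv2.COLOR_BGR2GRAY)[285,255:390:3].tolist())
q=ctrl.grab_frame('wrist'); cv2.imwrite('pics/w8.png',q['pixels'][:,:,::-1])
# edge profile upper part of jaw/pad slot seen in finer original pixels
for n in('s7','s10','s12','s18'):
    g=cv2.cvtColor(cv2.imread(f'pics/{n}.png'),cv2.COLOR_BGR2GRAY); print(n,g[300,255:390:3].tolist())
E
```

```text
jaw (4, 2) 0.966; jawfront (6, 2) 0.981; pad (2, 0) 0.922; block (1, 0) 0.977; tail (0, 0) 0.999; 
[65, 63, 59, 56, 61, 79, 106, 124, 131, 127, 129, 130, 129, 129, 131, 129, 128, 130, 123, 114, 105, 116, 143, 155, 150, 153, 145, 124, 117, 122, 124, 124, 123, 122, 121, 109, 128, 178, 201, 194, 194, 206, 228, 235, 227]
s7 [113, 118, 124, 127, 127, 127, 127, 126, 127, 127, 127, 129, 129, 122, 112, 104, 99, 100, 110, 126, 144, 154, 152, 142, 131, 123, 119, 120, 121, 124, 126, 125, 123, 115, 117, 148, 174, 171, 170, 172, 178, 187, 195, 196, 196]
s10 [108, 111, 110, 110, 112, 122, 129, 128, 127, 127, 125, 125, 128, 128, 126, 127, 127, 126, 115, 104, 102, 103, 100, 123, 149, 152, 148, 149, 137, 123, 121, 121, 120, 120, 123, 123, 128, 134, 154, 173, 176, 173, 170, 172, 180]
s12 [108, 110, 113, 113, 111, 107, 111, 124, 129, 126, 127, 128, 128, 127, 126, 126, 126, 127, 126, 123, 111, 101, 101, 123, 150, 152, 148, 151, 138, 123, 119, 120, 122, 121, 120, 120, 127, 135, 154, 171, 175, 172, 170, 172, 179]
s18 [109, 111, 113, 112, 111, 108, 113, 124, 128, 126, 127, 127, 127, 126, 125, 125, 126, 129, 129, 124, 113, 101, 97, 120, 150, 152, 149, 149, 136, 121, 118, 119, 120, 119, 119, 119, 125, 132, 152, 172, 175, 171, 170, 172, 179]
```

```bash
cat >> h.py <<'E'
def rect(p,a,z,al,la):
    g=cv2.cvtColor(p['pixels'],cv2.COLOR_RGB2GRAY); d=2.953+a
    u=np.array([np.cos(d),np.sin(d)]); l=np.array([u[1],-u[0]]); O=np.array([.628,-.151])
    out=np.zeros((len(al),len(la)),int)-1
    for i,A in enumerate(al):
        for j,L in enumerate(la):
            x,y=np.round(proj(p,[*(O+A*u+L*l),z])).astype(int)
            if 0<=x<560 and 0<=y<420: out[i,j]=g[y,x]
    return out
E
python3 - <<'E'
from h import *
s=ctrl.observe(); r=s['eef_rot']; a=2*np.arctan2(r[2],r[1])+np.pi-2.953; print('tool a',a)
p=ctrl.grab_frame('wrist')
R=rect(p,a,.094,np.arange(.03,.084,.003),np.arange(.03,-.0301,-.002))
for i,row in enumerate(R): print(30+3*i,''.join(' ' if v<0 else '0123456789'[min(9,v//26)] for v in row))
E
```

```text
tool a 0.5856319597473107
30                                
33                                
36                                
39                                
42                                
45                                
48                                
51 4444222247755223213444887443666
54 4444442247885551212444587456666
57 5544444448885555551344487666666
60 5555555547888555555134447556666
63 4444555558888755555124444544456
66 6444444546777764444413444666654
69 7774444467544465555331344477776
72 7774444466667488888676377777777
75 7774444477777588888777777777777
78 7774444477777588888677777777777
81 7775544477777588888677677777777
```

The lever is measured at about +0.42 rad against the handle, so it's fully over. I'll do a full cycle.

Request:
{"name": "send_rows", "arguments": {"targets": [[1,-17.6,0,0.114],[4,-35,0,0.228],[9,-52,0,0.342],[15.9,-68.3,0,0.456],[24.4,-83.6,0,0.57]]}}

```text
t: 26.65
ee_pos: [0.4734, -0.1247, 0.0552]
eef_rot: [0.0, 0.996, -0.09, 0.001]
force: [1.3, -2.1, 0.7]
width: 0.0305
grip_force: 1.4
```

Request:
{"name": "send_rows", "arguments": {"targets": [[1,-17.6,0,0.114],[4,-35,0,0.228],[9,-52,0,0.342],[15.9,-68.3,0,0.456],[24.4,-83.6,0,0.57]]}}

```text
t: 27.07
ee_pos: [0.5113, -0.0461, 0.055]
eef_rot: [0.0, 0.931, -0.366, -0.0]
force: [-1.1, -2.4, 0.5]
width: 0.0304
grip_force: 1.4
```

Request:
{"name": "send_rows", "arguments": {"targets": [[1,17.6,0,-0.114],[4,35,0,-0.228],[9,52,0,-0.342],[15.9,68.3,0,-0.456],[24.4,83.6,0,-0.57]]}}

```text
t: 27.48
ee_pos: [0.4731, -0.1256, 0.0552]
eef_rot: [0.0, 0.996, -0.084, 0.001]
force: [3.4, 1.8, -0.8]
width: 0.0304
grip_force: 1.3
```

Request:
{"name": "send_rows", "arguments": {"targets": [[0.1,6.2,0,-0.04],[0.5,12.4,0,-0.08],[1.1,18.6,0,-0.12]]}}

```text
t: 27.73
ee_pos: [0.471, -0.144, 0.0551]
eef_rot: [0.0, 1.0, -0.027, 0.001]
force: [1.8, 4.3, 2.4]
width: 0.0302
grip_force: 2.1
```

Request:
{"name": "send_rows", "arguments": {"targets": [[0.1,6.2,0,-0.04],[0.5,12.4,0,-0.08],[1.1,18.6,0,-0.12]]}}

```text
t: 27.98
ee_pos: [0.4712, -0.1624, 0.0551]
eef_rot: [0.0, 0.999, 0.034, 0.0]
force: [0.0, 2.8, 2.0]
width: 0.0308
grip_force: 1.2
```

Request:
{"name": "send_rows", "arguments": {"targets": [[0.1,6.2,0,-0.04],[0.5,12.4,0,-0.08],[1.1,18.6,0,-0.12]]}}

```text
t: 28.23
ee_pos: [0.4735, -0.1809, 0.0551]
eef_rot: [0.0, 0.996, 0.094, 0.0]
force: [0.0, 2.9, 1.3]
width: 0.0306
grip_force: 1.4
```

```bash
python3 - <<'E'
from h import *
p=ctrl.grab_frame('scene'); cv2.imwrite('pics/s19.png',up(p)); track(cv2.imread('pics/s10.png'),up(p));print(slot(up(p)))
g=cv2.cvtColor(up(p),cv2.COLOR_BGR2GRAY);print(g[285,255:390:3].tolist());print(g[300,255:390:3].tolist())
E
```

```text
jaw (5, 2) 0.956; jawfront (6, 2) 0.974; pad (2, 0) 0.904; block (1, 0) 0.971; tail (0, 0) 0.999; 
[11, 10, 10, 8, 9, 11, 10, 8]
[65, 62, 63, 62, 65, 77, 101, 122, 134, 130, 129, 127, 128, 128, 127, 128, 128, 130, 124, 115, 107, 117, 146, 157, 151, 155, 146, 125, 119, 125, 123, 122, 125, 124, 119, 107, 127, 177, 200, 194, 195, 207, 228, 234, 227]
[107, 109, 112, 112, 112, 110, 111, 117, 125, 129, 129, 128, 128, 127, 125, 125, 126, 129, 129, 125, 116, 106, 101, 122, 150, 153, 150, 151, 138, 122, 121, 122, 118, 118, 122, 122, 127, 133, 154, 173, 173, 169, 169, 173, 180]
```

Request:
{"name": "send_rows", "arguments": {"targets": [[0.1,6.2,0,-0.04],[0.5,12.4,0,-0.08],[1.1,18.6,0,-0.12],[1.9,23.2,0,-0.15],[2.5,26.3,0,-0.17]]}}

```text
t: 28.7
ee_pos: [0.4807, -0.2062, 0.0548]
eef_rot: [0.0, 0.984, 0.177, 0.0]
force: [-1.4, 1.7, 0.4]
width: 0.0303
grip_force: 1.0
```

```bash
cat >> h.py <<'E'
def prof(n):
    p=ctrl.grab_frame('scene'); i=up(p); cv2.imwrite(f'pics/{n}.png',i); g=cv2.cvtColor(i,cv2.COLOR_BGR2GRAY)
    g=g.astype(float); b=[cv2.cvtColor(cv2.imread(f'pics/{k}.png'),cv2.COLOR_BGR2GRAY) for k in('s7','s10','s12')]
    def e(g):
        # mean slot deficit: dark area between jaw and pad, rows 270-305 
        return round(sum(np.interp(115,[g[r,q],g[r,q-3]] ,[q,q-3]) if 0 else sum(max(0,124-v) for v in g[r,290:325] if v<124) for r in range(270,306))/36/24,2)
    print(n,'slot',[e(x) for x in b],e(g))
    track(cv2.imread('pics/s10.png'),i)
E
python3 -c "
from h import *
prof('s20')"
```

```text
s20 slot [np.float64(0.03), np.float64(0.2), np.float64(0.23)] 6.23
jaw (5, 2) 0.956; jawfront (7, 2) 0.976; pad (2, 0) 0.898; block (1, 0) 0.969; tail (0, 0) 0.999; h.py:53: RuntimeWarning: overflow encountered in scalar add
  return round(sum(np.interp(115,[g[r,q],g[r,q-3]] ,[q,q-3]) if 0 else sum(max(0,124-v) for v in g[r,290:325] if v<124) for r in range(270,306))/36/24,2)
```

Request:
{"name": "send_rows", "arguments": {"targets": [[1,-17.6,0,0.114],[4,-35,0,0.228],[9,-52,0,0.342],[15.9,-68.3,0,0.456],[24.4,-83.6,0,0.57]]}}

```text
t: 29.17
ee_pos: [0.4745, -0.1188, 0.0548]
eef_rot: [0.0, 0.994, -0.11, 0.001]
force: [2.0, -2.7, -0.3]
width: 0.0303
grip_force: 1.5
```

Request:
{"name": "send_rows", "arguments": {"targets": [[1,-17.6,0,0.114],[4,-35,0,0.228],[9,-52,0,0.342],[15.9,-68.3,0,0.456],[24.4,-83.6,0,0.57]]}}

```text
t: 29.58
ee_pos: [0.5155, -0.0417, 0.0546]
eef_rot: [0.0, 0.923, -0.385, -0.0]
force: [-2.2, -1.2, 0.9]
width: 0.0304
grip_force: 1.4
```

```bash
python3 -c "
from h import *
prof('s21')
p=ctrl.grab_frame('wrist')
r=ctrl.observe()['eef_rot']; a=2*np.arctan2(r[2],r[1])+np.pi-2.953; print('tool a',a)
R=rect(p,a,.094,np.arange(.048,.084,.003),np.arange(.03,-.0301,-.002))
for i,row in enumerate(R): print(48+3*i,''.join(' ' if v<0 else '0123456789'[min(9,v//26)] for v in row))
"
```

```text
s21 slot [np.float64(0.03), np.float64(0.2), np.float64(0.23)] 6.06
jaw (4, 2) 0.924; jawfront (5, 2) 0.982; pad (2, 0) 0.931; block (1, 0) 0.981; tail (0, 1) 0.989; 
tool a -0.5980600612429874
48                                
51 2332322587555333234448864415777
54 3332333588555556523444872577777
57 3333333588855555522444467777776
60 4333333588865556561344467777777
63 4433333588888556565234447777777
66 4443333345544444444314443777777
69 6444333333332666564722277777777
72 2222233333245866564777777777777
75 2223333315555866564777777777777
78 3334331455555886564777777777777
81 3344245555555888566777777777777
84 4324455555555888887777777777777h.py:53: RuntimeWarning: overflow encountered in scalar add
  return round(sum(np.interp(115,[g[r,q],g[r,q-3]] ,[q,q-3]) if 0 else sum(max(0,124-v) for v in g[r,290:325] if v<124) for r in range(270,306))/36/24,2)
```

```bash
python3 - <<'E'
import cv2,numpy as np
for n in [f's{i}' for i in range(7,22)]:
    g=cv2.cvtColor(cv2.imread(f'pics/{n}.png'),cv2.COLOR_BGR2GRAY).astype(float)
    o=[]
    for r in range(272,306,3):
        x=np.arange(290,345); v=g[r,290:345]
        k=int(np.argmin(v[:40]*1.0)) # darkest
        L=k
        while L>0 and v[L]<117: L-=1
        R=k
        while R<54 and v[R]<127: R+=1
        f=lambda i,j,t: i+(t-v[i])/(v[j]-v[i]+1e-9)*(j-i)
        o.append((290+f(L,L+1,117),290+f(R-1,R,127)))
    o=np.median(np.array(o)-0,axis=0); print(n,o.round(1),'slot',(o[1]-o[0]).round(2))
E
```

```text
s7 [293.6 309.1] slot 15.51
s8 [297.9 313.8] slot 15.85
s9 [301.  318.6] slot 17.62
s10 [305.8 320.4] slot 14.53
s11 [309.5 320.3] slot 10.9
s12 [310.5 320.3] slot 9.78
s13 [310.4 320.5] slot 10.15
s14 [310.3 320.5] slot 10.25
s15 [311.6 320.4] slot 8.78
s16 [312.3 321. ] slot 8.8
s17 [311.3 320.4] slot 9.18
s18 [311.3 320.4] slot 9.11
s19 [312.2 320.9] slot 8.71
s20 [312.8 321.1] slot 8.23
s21 [311.8 320.3] slot 8.45
```

The jaw is still advancing slowly: the slot has gone from 16 px to about 8.4 px, which is about 3.7 mm of pad travel. I'll do two more cycles.

Request:
{"name": "send_rows", "arguments": {"targets": [[0.5,12.4,0,-0.08],[2,24.7,0,-0.16],[4.4,36.9,0,-0.24],[7.8,48.8,0,-0.32],[12.1,60.4,0,-0.4]]}}

```text
t: 30.1
ee_pos: [0.4815, -0.095, 0.0547]
eef_rot: [0.0, 0.982, -0.187, 0.001]
force: [2.4, 1.4, -0.4]
width: 0.0305
grip_force: 1.3
```

Request:
{"name": "send_rows", "arguments": {"targets": [[0.5,12.4,0,-0.08],[2,24.7,0,-0.16],[4.4,36.9,0,-0.24],[7.8,48.8,0,-0.32],[12.1,60.4,0,-0.4]]}}

```text
t: 30.52
ee_pos: [0.4699, -0.1557, 0.0546]
eef_rot: [0.0, 1.0, 0.012, 0.0]
force: [2.6, 4.7, 0.2]
width: 0.0304
grip_force: 1.9
```

Request:
{"name": "send_rows", "arguments": {"targets": [[0.5,12.4,0,-0.08],[2,24.7,0,-0.16],[4.4,36.9,0,-0.24],[7.8,48.8,0,-0.32],[9,52,0,-0.342]]}}

```text
t: 30.93
ee_pos: [0.4801, -0.2082, 0.0545]
eef_rot: [0.0, 0.983, 0.182, 0.0]
force: [-2.4, 3.0, 1.4]
width: 0.0302
grip_force: 1.6
```

```bash
cat > sl.py <<'E'
import sys,cv2,numpy as np
from h import *
def slotw(i):
    g=cv2.cvtColor(i,cv2.COLOR_BGR2GRAY).astype(float); o=[]
    for r in range(272,306,3):
        v=g[r,290:345]; k=int(np.argmin(v[:40])); L=R=k
        while L>0 and v[L]<117: L-=1
        while R<54 and v[R]<127: R+=1
        f=lambda i,j,t: i+(t-v[i])/(v[j]-v[i]+1e-9)*(j-i)
        o.append((290+f(L,L+1,117),290+f(R-1,R,127)))
    o=np.median(o,axis=0); return o.round(1),(o[1]-o[0]).round(2)
n=sys.argv[1]; p=ctrl.grab_frame('scene'); i=up(p); cv2.imwrite(f'pics/{n}.png',i); print(n,slotw(i)); track(cv2.imread('pics/s10.png'),i)
E
python3 sl.py s22
```

```text
s22 (array([313.8, 321. ]), np.float64(7.2))
jaw (8, 3) 0.938; jawfront (8, 3) 0.965; pad (2, 0) 0.863; block (1, 1) 0.954; tail (0, 0) 0.999;
```

Request:
{"name": "send_rows", "arguments": {"targets": [[1,-17.6,0,0.114],[4,-35,0,0.228],[9,-52,0,0.342],[15.9,-68.3,0,0.456],[24.4,-83.6,0,0.57]]}}

```text
t: 31.4
ee_pos: [0.4731, -0.1194, 0.0546]
eef_rot: [0.0, 0.994, -0.108, 0.0]
force: [1.9, -2.8, -0.8]
width: 0.0304
grip_force: 1.4
```

Request:
{"name": "send_rows", "arguments": {"targets": [[1,-17.6,0,0.114],[4,-35,0,0.228],[9,-52,0,0.342],[15.9,-68.3,0,0.456],[24.4,-83.6,0,0.57]]}}

```text
t: 31.82
ee_pos: [0.5139, -0.0424, 0.0543]
eef_rot: [0.0, 0.924, -0.382, -0.001]
force: [-3.1, -2.8, 0.5]
width: 0.0305
grip_force: 2.1
```

Request:
{"name": "send_rows", "arguments": {"targets": [[1,17.6,0,-0.114],[4,35,0,-0.228],[9,52,0,-0.342],[15.9,68.3,0,-0.456],[24.4,83.6,0,-0.57]]}}

```text
t: 32.23
ee_pos: [0.473, -0.1202, 0.0546]
eef_rot: [0.0, 0.995, -0.102, 0.0]
force: [4.1, 4.3, -0.3]
width: 0.0302
grip_force: 2.5
```

Request:
{"name": "send_rows", "arguments": {"targets": [[1,17.6,0,-0.114],[4,35,0,-0.228],[9,52,0,-0.342],[15.9,68.3,0,-0.456],[24.4,83.6,0,-0.57]]}}

```text
t: 32.65
ee_pos: [0.4787, -0.207, 0.0544]
eef_rot: [-0.0, 0.983, 0.182, -0.0]
force: [0.6, 3.6, 1.0]
width: 0.0302
grip_force: 1.2
```

```bash
python3 sl.py s23
```

```text
s23 (array([314.9, 320.9]), np.float64(5.96))
jaw (9, 3) 0.925; jawfront (10, 4) 0.959; pad (3, 0) 0.807; block (1, 1) 0.935; tail (0, 0) 0.999;
```

Request:
{"name": "send_rows", "arguments": {"targets": [[1,-17.6,0,0.114],[4,-35,0,0.228],[9,-52,0,0.342],[15.9,-68.3,0,0.456],[24.4,-83.6,0,0.57]]}}

```text
t: 33.12
ee_pos: [0.4728, -0.1191, 0.0546]
eef_rot: [0.0, 0.994, -0.109, 0.0]
force: [1.6, -3.3, -0.1]
width: 0.0303
grip_force: 1.3
```

Request:
{"name": "send_rows", "arguments": {"targets": [[1,-17.6,0,0.114],[4,-35,0,0.228],[9,-52,0,0.342],[15.9,-68.3,0,0.456],[24.4,-83.6,0,0.57]]}}

```text
t: 33.53
ee_pos: [0.5135, -0.042, 0.0543]
eef_rot: [0.0, 0.924, -0.383, -0.001]
force: [-2.8, -2.5, -0.1]
width: 0.0303
grip_force: 1.5
```

```bash
python3 sl.py s24
```

```text
s24 (array([312.8, 320.9]), np.float64(8.05))
jaw (5, 2) 0.914; jawfront (6, 2) 0.975; pad (2, 0) 0.907; block (1, 0) 0.971; tail (0, 1) 0.991;
```

Request:
{"name": "send_rows", "arguments": {"targets": [[1,17.6,0,-0.114],[4,35,0,-0.228],[9,52,0,-0.342],[15.9,68.3,0,-0.456],[24.4,83.6,0,-0.57]]}}

```text
t: 34.0
ee_pos: [0.4726, -0.1202, 0.0546]
eef_rot: [0.0, 0.995, -0.102, 0.0]
force: [3.8, 3.7, -0.3]
width: 0.0301
grip_force: 2.0
```

Request:
{"name": "send_rows", "arguments": {"targets": [[0.1,6.2,0,-0.04],[0.5,12.4,0,-0.08],[1.1,18.6,0,-0.12],[2,24.7,0,-0.16]]}}

```text
t: 34.33
ee_pos: [0.4695, -0.1446, 0.0545]
eef_rot: [0.0, 1.0, -0.024, 0.0]
force: [0.5, 3.2, 1.3]
width: 0.0309
grip_force: 1.2
```

Request:
{"name": "send_rows", "arguments": {"targets": [[0.1,6.2,0,-0.04],[0.5,12.4,0,-0.08],[1.1,18.6,0,-0.12],[2,24.7,0,-0.16]]}}

```text
t: 34.67
ee_pos: [0.4702, -0.1691, 0.0545]
eef_rot: [-0.0, 0.998, 0.056, 0.0]
force: [1.3, 4.7, 0.6]
width: 0.0303
grip_force: 2.0
```

```bash
python3 sl.py s25
```

```text
s25 (array([313.8, 321. ]), np.float64(7.2))
jaw (6, 2) 0.941; jawfront (8, 3) 0.967; pad (2, 0) 0.867; block (1, 0) 0.956; tail (0, 0) 0.999;
```

The backstroke loses about 1 mm each time, so I should end on a closing stroke. I'll finish this one and measure.

Request:
{"name": "send_rows", "arguments": {"targets": [[0.1,6.2,0,-0.04],[0.5,12.4,0,-0.08],[1.1,18.6,0,-0.12],[2,24.7,0,-0.16]]}}

```text
t: 35.05
ee_pos: [0.4747, -0.1931, 0.0543]
eef_rot: [-0.0, 0.991, 0.135, -0.0]
force: [-0.9, 2.9, 1.1]
width: 0.0303
grip_force: 1.3
```

Request:
{"name": "send_rows", "arguments": {"targets": [[0.1,6.2,0,-0.04],[0.5,12.4,0,-0.08],[1.1,18.6,0,-0.12],[1.2,20,0,-0.13]]}}

```text
t: 35.38
ee_pos: [0.4813, -0.2124, 0.0543]
eef_rot: [-0.0, 0.98, 0.199, -0.0]
force: [-1.5, 4.3, 1.2]
width: 0.0302
grip_force: 1.8
```

```bash
python3 sl.py s26
```

```text
s26 (array([314.1, 321. ]), np.float64(6.87))
jaw (8, 2) 0.939; jawfront (8, 3) 0.965; pad (2, 0) 0.858; block (1, 0) 0.954; tail (0, 0) 0.999;
```

Compression is about 4.3 mm. Now I'll let go, lift, and go to the first wrist viewpoint to compare pad and jaw directly with the start picture.

Request:
{"name": "send_rows", "arguments": {"targets": [[0,0,0,0],[0,0,0,0],[0,0,-25,0],[0,0,-60,0],[0,0,-76,0]], "hand": 0.2}}

```text
t: 35.85
ee_pos: [0.4828, -0.2125, 0.133]
eef_rot: [0.001, 0.98, 0.198, 0.001]
force: [2.0, -1.1, 0.5]
width: 0.0511
grip_force: 0.0
```

Request:
{"name": "send_rows", "arguments": {"targets": [[0,0,-30,0.1],[30,-20,-40,0.22],[60,-40,-40,0.34],[95,-60,-40,0.46],[127,-82,-40,0.58]]}}

```text
t: 36.27
ee_pos: [0.5638, -0.0932, 0.171]
eef_rot: [0.0, 0.997, -0.078, 0.001]
force: [0.8, 0.6, 0.4]
width: 0.0513
grip_force: 0.0
```

Request:
{"name": "send_rows", "arguments": {"targets": [[0,0,20,0.097],[0,0,40,0.097],[0,0,40,0.097],[0,0,40,0.097],[0,0,40,0.097]], "hand": -1}}

```text
t: 36.68
ee_pos: [0.5629, -0.0946, 0.131]
eef_rot: [0.0, 0.992, -0.123, 0.0]
force: [-0.2, 0.3, 0.1]
width: 0.0001
grip_force: 0.0
```

```bash
python3 sl.py s27; python3 - <<'E'
from h import *
s=ctrl.observe(); print(s['ee_pos'],s['eef_rot'])
p=ctrl.grab_frame('wrist'); save(p,'w9')
O=np.array([.628,-.151]);th=-.189
def line(img,P,K,x,z,ys):
    g=cv2.cvtColor(img,cv2.COLOR_BGR2GRAY);o=[]
    for y in ys:
        X=[O[0]+x*np.cos(th)-y*np.sin(th),O[1]+x*np.sin(th)+y*np.cos(th),z]
        u,v=np.round(proj(p,X)).astype(int); o.append(int(g[v,u]) if 0<=u<560 and 0<=v<420 else -1)
    return o
ys=np.arange(.05,.19,.0015)
for x in(-.025,.0):
  for z in(.056,):
    print(x,z,list(zip((ys*1000).round(1).tolist(),line(p['pixels'][:,:,::-1].copy(),0,0,x,z,ys))))
for n in('jaw','pad','block_center','tail_face','selector'):
    for r in ctrl.outline_of(p,n)[:1]:
        yy,xx=np.nonzero(r['region']); print(n,round(r['conf'],2),xx.min(),xx.max(),yy.min(),yy.max(),[ (k,xx[yy==k].min(),xx[yy==k].max()) for k in(90,110,130,150) if (yy==k).any()])
E
```

```text
s27 (array([314.1, 320.8]), np.float64(6.72))
jaw (8, 3) 0.939; jawfront (9, 3) 0.965; pad (2, 0) 0.861; block (1, 1) 0.955; tail (0, 0) 0.999; 
[ 0.56310669 -0.09485087  0.13134658] [ 7.07370763e-05  9.92380139e-01 -1.23212487e-01  5.81212371e-04]
-0.025 0.056 [(50.0, 73), (51.5, 76), (53.0, 75), (54.5, 74), (56.0, 75), (57.5, 73), (59.0, 74), (60.5, 76), (62.0, 87), (63.5, 113), (65.0, 112), (66.5, 111), (68.0, 101), (69.5, 102), (71.0, 104), (72.5, 107), (74.0, 150), (75.5, 171), (77.0, 181), (78.5, 184), (80.0, 181), (81.5, 181), (83.0, 180), (84.5, 178), (86.0, 180), (87.5, 180), (89.0, 181), (90.5, 181), (92.0, 181), (93.5, 171), (95.0, 132), (96.5, 169), (98.0, 218), (99.5, 219), (101.0, 217), (102.5, 218), (104.0, 186), (105.5, 175), (107.0, 181), (108.5, 234), (110.0, 233), (111.5, 215), (113.0, 208), (114.5, 225), (116.0, 241), (117.5, 231), (119.0, 224), (120.5, 203), (122.0, 227), (123.5, 231), (125.0, 229), (126.5, 216), (128.0, 190), (129.5, 237), (131.0, 202), (132.5, 225), (134.0, 207), (135.5, 226), (137.0, 177), (138.5, 229), (140.0, 229), (141.5, 213), (143.0, 196)
[... 1778 characters left out ...]
, (110, np.int64(177), np.int64(232)), (130, np.int64(180), np.int64(233)), (150, np.int64(184), np.int64(236))]
pad 0.96 169 197 56 167 [(90, np.int64(174), np.int64(187)), (110, np.int64(178), np.int64(189)), (130, np.int64(179), np.int64(193)), (150, np.int64(182), np.int64(195))]
block_center 0.77 92 183 80 164 [(90, np.int64(101), np.int64(173)), (110, np.int64(92), np.int64(175)), (130, np.int64(95), np.int64(179)), (150, np.int64(104), np.int64(182))]
tail_face 0.79 49 131 55 178 [(90, np.int64(56), np.int64(99)), (110, np.int64(62), np.int64(92)), (130, np.int64(67), np.int64(94)), (150, np.int64(71), np.int64(103))]
selector 0.77 359 441 142 199 [(150, np.int64(363), np.int64(394))]
```

```bash
python3 - <<'E'
from h import *
from scipy.spatial.transform import Rotation as Ro
def T(pos,q):
    M=np.eye(4);M[:3,:3]=Ro.from_quat([q[1],q[2],q[3],q[0]]).as_matrix();M[:3,3]=pos;return M
s=ctrl.observe(); p=ctrl.grab_frame('wrist')
T1=T([.56688,-.08765,.13161],[-1.84e-4,.990056,-.140643,-2.94e-3])
p1=dict(p); p1['world_to_cam']=p['world_to_cam']@T(s['ee_pos'],s['eef_rot'])@np.linalg.inv(T1)
p1['pixels']=cv2.imread('pics/w1.png')[:,:,::-1]
O=np.array([.628,-.151]);th=-.189
for n,q,y0 in(('w1',p1,.045),('now',p,.065)):
  g=cv2.cvtColor(np.ascontiguousarray(q['pixels']),cv2.COLOR_RGB2GRAY).astype(np.float32)
  for x in(-.03,-.015,.015):
    o=[]
    for y in np.arange(y0,y0+.055,.001):
        X=[O[0]+x*np.cos(th)-y*np.sin(th),O[1]+x*np.sin(th)+y*np.cos(th),.056]
        u=proj(q,X); o.append(int(cv2.getRectSubPix(g,(1,1),(float(u[0]),float(u[1])))[0,0]))
    print(n,x,'from',y0,o)
E
```

```text
w1 -0.03 from 0.045 [72, 72, 72, 72, 72, 73, 79, 111, 155, 167, 173, 176, 175, 175, 175, 175, 176, 176, 177, 176, 177, 176, 176, 175, 176, 176, 174, 161, 134, 94, 73, 73, 73, 74, 89, 138, 199, 205, 206, 209, 210, 212, 205, 129, 75, 75, 73, 73, 74, 74, 73, 73, 74, 74, 73, 73]
w1 -0.015 from 0.045 [73, 73, 73, 73, 74, 72, 86, 118, 158, 170, 178, 180, 179, 179, 179, 179, 179, 179, 179, 179, 178, 177, 177, 176, 173, 173, 173, 157, 130, 124, 141, 141, 133, 90, 113, 152, 207, 214, 215, 215, 213, 213, 199, 106, 75, 74, 80, 89, 90, 90, 96, 149, 156, 145, 142, 144]
w1 0.015 from 0.045 [141, 146, 163, 168, 208, 204, 143, 128, 162, 174, 180, 181, 181, 181, 180, 180, 181, 180, 179, 178, 178, 178, 178, 178, 179, 179, 175, 156, 127, 78, 71, 69, 71, 77, 110, 156, 202, 210, 215, 215, 213, 210, 192, 98, 75, 82, 89, 90, 88, 92, 128, 145, 143, 142, 144, 147]
now -0.03 from 0.065 [112, 112, 113, 112, 112, 109, 100, 102, 109, 137, 166, 173, 180, 179, 180, 179, 179, 179, 179, 180, 181, 181, 181, 179, 180, 179, 179, 178, 175, 156, 119, 134, 201, 212, 213, 215, 214, 212, 203, 124, 77, 77, 76, 75, 77, 76, 77, 77, 76, 76, 77, 77, 80, 104, 113]
now -0.015 from 0.065 [76, 100, 113, 101, 101, 103, 103, 104, 109, 145, 169, 177, 179, 170, 183, 183, 183, 182, 183, 182, 182, 182, 181, 180, 180, 179, 177, 177, 173, 151, 116, 149, 208, 217, 218, 217, 218, 218, 205, 151, 152, 175, 214, 217, 218, 216, 217, 216, 214, 214, 214, 213, 213, 213, 212]
now 0.015 from 0.065 [214, 214, 213, 213, 204, 134, 104, 104, 113, 151, 170, 179, 183, 184, 184, 184, 183, 185, 183, 181, 181, 181, 180, 181, 181, 181, 182, 181, 176, 151, 120, 165, 206, 214, 216, 217, 216, 214, 194, 137, 166, 230, 237, 237, 237, 238, 237, 238, 237, 237, 238, 238, 238, 238, 238]
```

The direct comparison gives 35.2 mm from jaw back to pad front at the start and 29.8 mm now. The pad is pushed in about 5.3 mm and touching the block. I'll lift clear and hand in.

Request:
{"name": "send_rows", "arguments": {"targets": [[0,0,-30,0],[0,0,-60,0],[0,0,-80,0],[0,0,-80,0],[0,0,-80,0]]}}

```text
t: 37.5
ee_pos: [0.5634, -0.0946, 0.2115]
eef_rot: [0.0, 0.992, -0.123, 0.001]
force: [0.4, -0.0, 0.0]
width: 0.0001
grip_force: 0.0
```

```bash
python3 -c "
from rig import ctrl
print(ctrl.close_job())"
```

```text
the job is handed in; nothing more can be done
None
```

I handed the job in at 37.5 s: lever flipped to about +0.4 rad, block held against the tail jaw with the sprung plate pushed in about 5.3 mm of 6 mm, handle released, and the oil bottle never approached; no verdict came back.

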